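# Take down a drying pack

### The arm

A 7-joint arm with a two-finger parallel gripper is mounted at the origin on a cart in front of the work surface, level with it; the furniture and walls round the work are solid. World frame = base frame: x ahead of the robot, y to its left, z up, the work surface at z = 0. Lengths are in m, angles in degrees, forces in N, time in s.
With the tool pointing down it reaches from about 0.35 to 0.9 m from the base axis. Payload 7.2 kg.
Tool frame: the origin (TCP) lies at the very end of the fingers, on their centre line; the grasp point (between the pads) lies 19 mm behind it; z points along the fingers, y is the direction in which the jaws open and shut (so a half turn about z gives the same grasp; the last joint's range is limited). The gripper opens to 88 mm and grips with 3 to 60 N. Pads are 20 mm wide; open, the fingers measure 115 mm over their backs; the gripper's body (75 mm by 178 mm) begins 61 mm behind the grasp point.
Start: joints at [66.967, 23.554, -0.728, 91.456, 0.321, 64.991, -4.71], TCP at [0.205, -0.591, 0.223] pointing down, gripper open.
Joint ranges: [-169.25, 169.25], [-16.82, 113.86], [-84.01, 82.57], [7.8, 145.47], [-59.2, 239.2], [7.22, 106.19], [-163.78, 163.78]. Speed limits (degrees/s): [136.94, 136.94, 172.46, 172.46, 180, 180, 180].

### API

Orientations are given as [roll, pitch, yaw] about the fixed x, y, z axes, in that order (R = Rz(yaw) Ry(pitch) Rx(roll)).
In Python, from plant import r, optics gives the robot as it stands. The module is installed in compiled form; this text tells all that it offers.
- The arm moves only by the shell command python3 -m handwheel 'ROWS' [FORCE]. ROWS is JSON, a list of rows, each a list of 3 entries, a list of its own where there are three numbers: the shift along the tool's x, y, z in m, then the turn about the tool's z in degrees, then the opening in per cent of the stroke, from 0 (shut) to 100 (fully open). A call has 1 to 5 rows; each row shifts and turns the commanded pose from where the row before left it, along the tool's axes as they then stand; what a row does not reach is not made up. A row lasts 1/8 s, in which the tool goes at most 62.5 mm and 10.7 degrees, less where a joint would pass 70% of its speed; a pose out of reach is approached as far as the arm can. A call with a gripper value outside its range is refused whole. The fingers move at their own pace and stop on an object; FORCE is the grip in N (left out, the last holds). Time passes only in rows, so rows that do not move let the fingers close. It gives the time, the measured TCP pose, the force and the opening at its end, in the units of the state.
- r.sense(): the state, without advancing time (a new reading comes with each control period).
- optics.read_camera(name): name is "side" or "top"; returns the picture (480x640x3 uint8, red, green, blue); there is no depth.
- optics.camera_info(name): a dict with "fx", "fy", "cx", "cy" (pixels), "rvec" (rotation vector, rad) and "tvec" (3), from world to camera coordinates, as OpenCV has them. Camera axes: x right, y down, z forward; pixel columns grow to the right and rows downward; lengths in m; the calibration is good to about 2 mm. A picture is of the moment at which its call begins. camera_info takes no time and is no camera call.
- r.finish_job(): hands the job in, once; it reports no verdict.
The state is a dict: "t": time; "joint_pos": joint angles; "dq": joint speeds; "tau": joint torques, N m; "position": TCP position; "tcp_rot": TCP orientation; "force": force on the tool from outside, world axes, zero at the start; "ft_torque": the same for the moment, N m; "grip_width": finger opening in m.
Only numpy, scipy, OpenCV 4.12 (cv2) and the standard library are available. Lean on these libraries where they do the work, as an engineer would, in place of code of your own. Each camera call takes 0.05 s, during which the arm holds its last target.

### The job

The label re-laid on the small notebook has dried, so take its drying pack apart from the top down, one piece at a time, and put each piece away before you lift the next: the steel weight into the empty pocket of the weight caddy beside its twin, the frosted acrylic plate onto the felt of its shallow tray, the notebook label up and flat into its grey box base, and the wooden pressing board squarely onto the pile of boards in the crib. Set every piece down, do not drop it, keep the notebook level, and leave the loupe and the thread bobbin where they stand.

Things in the scene. Friction and masses are not known exactly. Their poses are not given: they have to be found in the camera images.
- weight_mid (a point): Top piece of the pack: bright steel block with a dark turned knob on top, 0.48 to 0.78 kg. Block 66 (x) x 42 (y) x 28 mm high; the knob (22 mm across, 26 mm tall) stands on the middle of it. The point is the centre of the block, 14 mm above its underside. x along its length, z up. It may be gripped across its 42 mm width or by the knob.
- plate_mid (a point): Second piece: plain frosted acrylic pressing plate, pale greenish white,, 92 (x) x 52 (y) x 12 mm high, lying on the notebook under the weight. The point is its centre, 6 mm above its underside. x along its length, z up. Grip across its 52 mm width, with the fingertips stopping just above the notebook, which is wider.
- notebook_mid (a point): Third piece: small half-bound notebook, dark green cloth with brown leather spine (on its +y side) and a pale blank label on top, closed and rigid, 0.09 to 0.14 kg; 118 (x) x 60 (y) x 16 mm thick. The point is its centre, 8 mm above its underside. x along its length, z up out of the label side. Grip across its 60 mm width, with the fingertips stopping just above the board, which is wider.
- board_mid (a point): Lowest piece, on the table: dark wooden pressing board, 156 (x) x 68 (y) x 14 mm high. The point is its centre, 7 mm above its underside. x along its length, z up. Grip across its 68 mm width. All four pieces lie centred on one another to a few mm, long sides parallel.
- weight_place (a point): Weight caddy: fixed low pale wooden tray with two felt-floored pockets in a row along x; the twin weight stands fixed in the pocket on the +x side (88 mm away, knob top 58 mm above the table). The point is the centre of the EMPTY pocket's floor, 4 mm above the table. Pocket 82 (x) x 58 (y) mm, so the weight has 8 mm of play all round; walls 6 mm thick rise 7 mm above the floor.
- plate_place (a point): Plate tray: fixed shallow pale wooden tray with a grey felt floor, 118 x 78 mm outside, for the frosted acrylic plate. The point is the centre of its floor, 4 mm above the table. Inside 108 (x) x 68 (y) mm (8 mm of play all round); walls 5 mm thick rise 10 mm above the floor; both long sides (the y sides) are cut away over the middle 56 mm for finger and thumb. x along its length.
- notebook_place (a point): Box base: fixed open base of a grey board box with a paper-lined floor, 140 x 82 mm outside, for the notebook. The point is the centre of its floor, 3 mm above the table. Inside 134 (x) x 76 (y) mm (8 mm of play all round); walls 3 mm thick rise 26 mm above the floor; both long sides (the y sides) are cut away down to the floor over the middle 66 mm for finger and thumb. x along its length.
- board_place (a point): Board crib: fixed pale wooden base (192 x 80 mm) with an upright cheek at each end of its length, 172 mm apart inside, their tops 56 mm above the table, open at the long sides; two dark boards like the one in the pack lie in it. The point is the middle of the top of that pile, 36 mm above the table, where the board goes (8 mm of play at each end). x along its length, z up.
- loupe: Bystander: small black eyepiece loupe standing on the table, 40 mm across, 28 mm high; origin at the centre of its underside. Leave it alone.
- thread: Bystander: bobbin of linen thread standing on the table, 33 mm across, 42 mm high; origin at the centre of its underside. Leave it alone.

How it is judged (in metres and radians):
On the way, in this order (a step that is already met when the one before it is completed fails the run):
1. the weight stands free in the empty pocket of the caddy (horizontal distance between weight_mid and weight_place below 0.014 m and z of weight_mid in the frame of weight_place between 0.01 and 0.017 m and angle between weight_mid's own z axis and vertical below 0.08 rad and contact force between the fingers and weight below 0.05 N and linear speed of weight below 0.02 m/s), for 0.2 s.
2. the frosted acrylic plate lies flat and free on the felt of its tray (horizontal distance between plate_mid and plate_place below 0.014 m and z of plate_mid in the frame of plate_place between 0.002 and 0.009 m and angle between plate_mid's own z axis and vertical below 0.08 rad and contact force between the fingers and plate below 0.05 N and linear speed of plate below 0.02 m/s), for 0.2 s.
3. the notebook lies flat, label up and free, inside its box base (horizontal distance between notebook_mid and notebook_place below 0.014 m and z of notebook_mid in the frame of notebook_place between 0.004 and 0.011 m and angle between notebook_mid's own z axis and vertical below 0.08 rad and contact force between the fingers and notebook below 0.05 N and linear speed of notebook below 0.02 m/s), for 0.2 s.
4. the board lies flat, square and free on the pile in the crib (horizontal distance between board_mid and board_place below 0.014 m and z of board_mid in the frame of board_place between 0.003 and 0.01 m and angle between board_mid's own z axis and vertical below 0.08 rad and angle between the x axis of board_mid and the x axis of board_place, either way round below 0.14 rad and contact force between the fingers and board below 0.05 N and linear speed of board below 0.02 m/s), for 0.2 s.
At the end, for the whole second after the job is handed in: Each piece rests in its own place, released and still: its centre within 14 mm (horizontally) of the middle of the place, its underside on the floor of the place (3 to 4 mm), lying level within about 4 degrees, the notebook's label up, the board lined up with the pile within about 8 degrees (all of step 1 and all of step 2 and all of step 3 and all of step 4); the robot touches nothing.
It fails at once if a piece is dropped (it falls freely by more than about 25 mm) ((linear speed of weight above 0.7 m/s and contact force between the fingers and weight below 0.02 N) or (linear speed of plate above 0.7 m/s and contact force between the fingers and plate below 0.02 N) or (linear speed of notebook above 0.7 m/s and contact force between the fingers and notebook below 0.02 N) or (linear speed of board above 0.7 m/s and contact force between the fingers and board below 0.02 N)).
It fails at once if the notebook is tipped by more than about 30 degrees (angle between notebook_mid's own z axis and vertical above 0.52 rad).
It fails at once if the loupe or the thread bobbin is pushed aside (20 mm) or knocked over (distance of any of loupe, thread from where it was at the start of the episode above 0.02 m or angle between any of loupe, thread's own z axis and vertical above 0.5 rad).
It also fails if it takes over 128 s, if anything falls off the work surface, if the arm or the gripper's body presses on something with over 40 N, if the wrist force passes 120 N, or if a joint passes its speed limit or range.

## Working session

There is one attempt and no reset: what is moved stays moved. The work goes in short steps, Python scripts to look and compute and a shell command to move; the robot and the scene stay as the last step left them, time stands still between calls to the robot, and variables do not carry over. Pictures are saved under pics/ and viewed, and the job is handed in when it is done.

```bash
mkdir -p pics
python3 - <<'E'
from plant import r, optics
import cv2
s=r.sense(); print(s['t'],s['position'],s['tcp_rot'],s['grip_width'],s['force'])
for n in('side','top'):
    cv2.imwrite(f'pics/{n}0.png',cv2.cvtColor(optics.read_camera(n),cv2.COLOR_RGB2BGR)); print(optics.camera_info(n))
E
```

```text
0.0 [ 0.20456729 -0.59003474  0.22180744] [-1.79907422e+02  7.02901774e-03  1.91270535e+01] 0.08751290625012899 [0.31462413 0.08841757 0.70908884]
{'fx': 566.6925618793363, 'fy': 566.6925618793363, 'cx': 318.8648087541823, 'cy': 241.0469577203288, 'rvec': array([ 0.09513429, -2.72540607,  1.4921876 ]), 'tvec': array([0.5056275 , 0.05246252, 1.20922922])}
{'fx': 438.66022935519675, 'fy': 438.66022935519675, 'cx': 317.7551544792517, 'cy': 238.47598725417402, 'rvec': array([ 2.17378181, -2.18078564,  0.05455092]), 'tvec': array([0.01296641, 0.51524963, 1.18687914])}
```

View pics/side0.png

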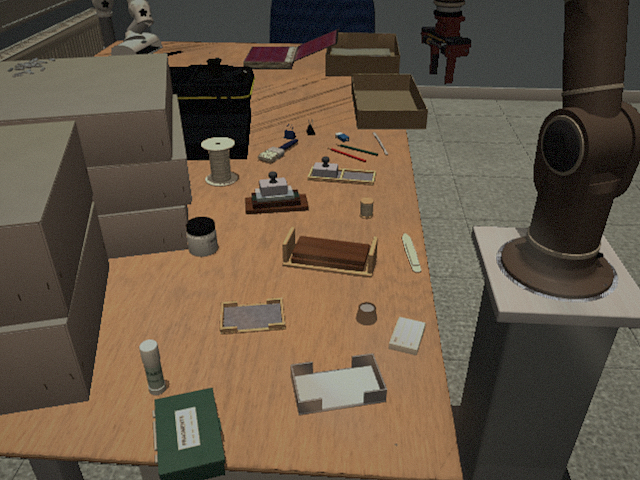

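View pics/top0.png

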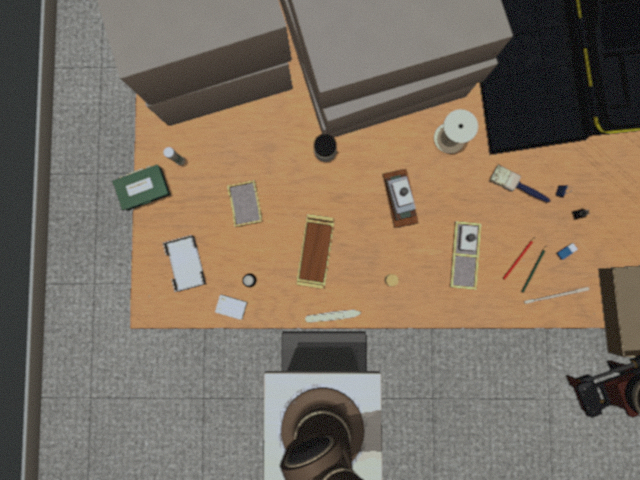

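```bash
cat > h.py <<'E'
import numpy as np, cv2
from plant import r, optics
def cam(n):
    i=optics.camera_info(n); K=np.array([[i['fx'],0,i['cx']],[0,i['fy'],i['cy']],[0,0,1.]])
    return K,cv2.Rodrigues(i['rvec'])[0],np.array(i['tvec'])
def ray(n,u,v,z):
    K,R,t=cam(n); d=R.T@np.linalg.solve(K,[u,v,1.]); c=-R.T@t
    return c+d*(z-c[2])/d[2]
def proj(n,P):
    i=optics.camera_info(n);K,R,t=cam(n)
    return cv2.projectPoints(np.atleast_2d(np.array(P,float)),i['rvec'],i['tvec'],K,None)[0][:,0]
def snap(n,f=None):
    im=cv2.cvtColor(optics.read_camera(n),cv2.COLOR_RGB2BGR)
    if f: cv2.imwrite(f'pics/{f}.png',im)
    return im
def crop(im,x,y,w,h,s,f): cv2.imwrite(f'pics/{f}.png',cv2.resize(im[y:y+h,x:x+w],None,fx=s,fy=s,interpolation=cv2.INTER_CUBIC))
E
python3 - <<'E'
from h import *
a=cv2.imread('pics/top0.png');b=cv2.imread('pics/side0.png')
crop(a,370,160,130,100+35,6,'c1') if 0 else crop(a,370,160,130,98,6,'c1')
crop(a,370,210,130,98,6,'c2')
crop(a,290,205,130,98,6,'c3')
crop(a,155,170,130,98,6,'c4'); crop(a,155,205,130,98,6,'c4b')
crop(b,230,150,160,120,5,'c5'); crop(b,210,280,190,142,4,'c6')
E
```

```text
(no output)
```

View pics/c1.png

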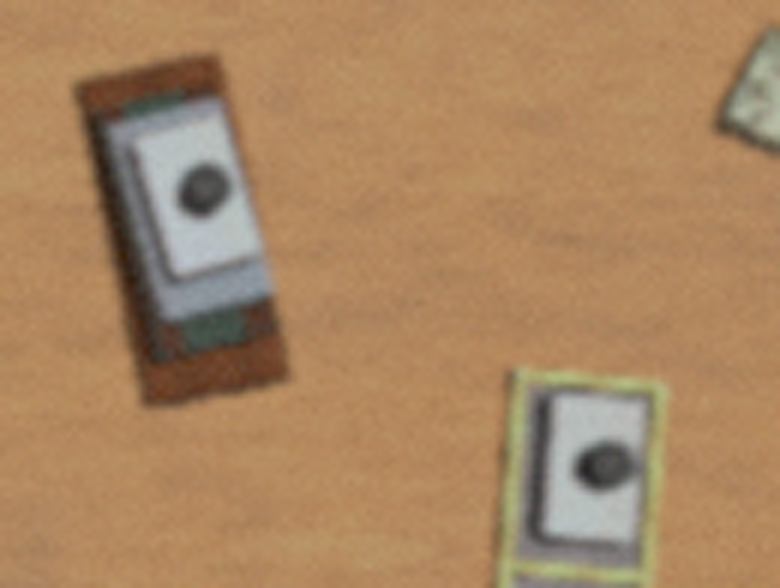

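View pics/c2.png

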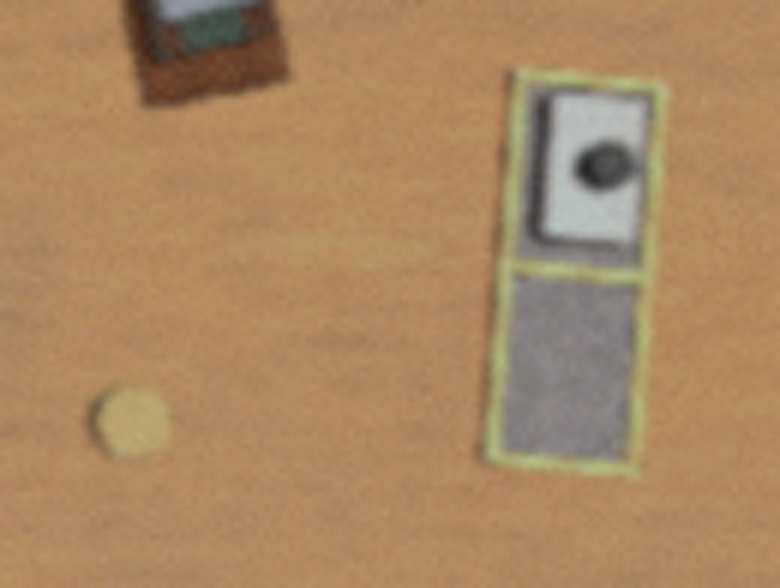

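View pics/c3.png

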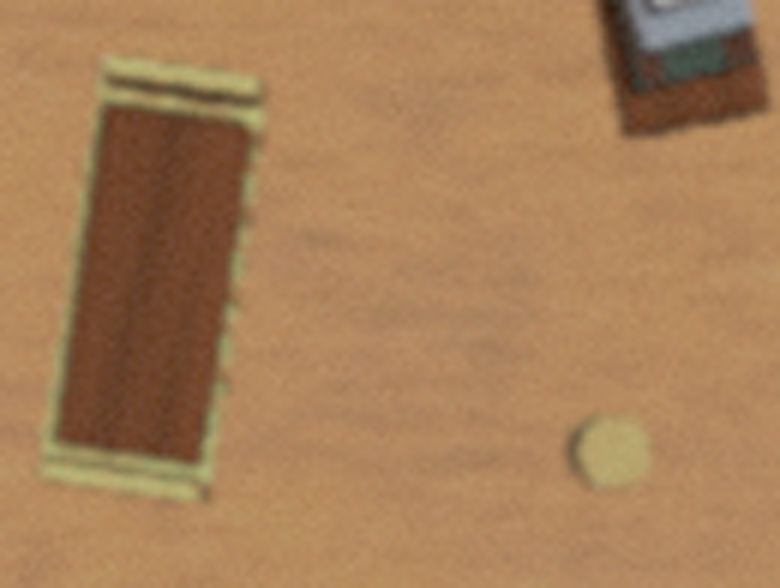

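View pics/c4.png

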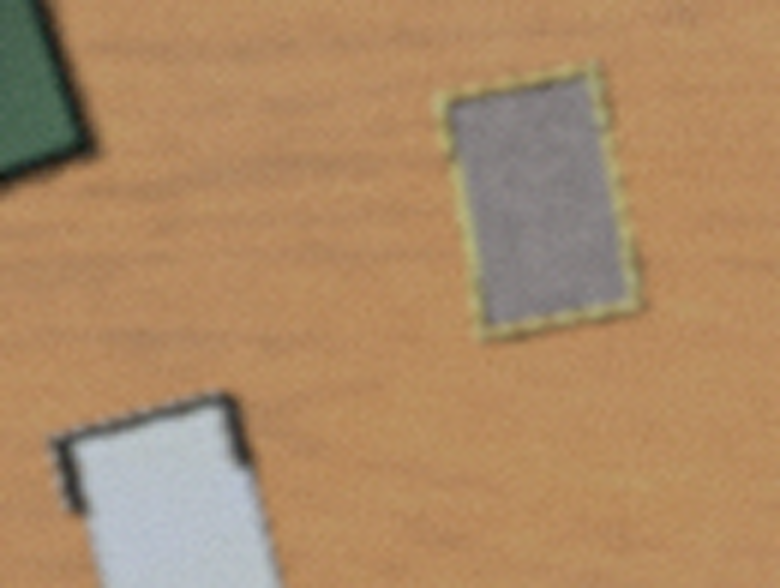

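View pics/c5.png

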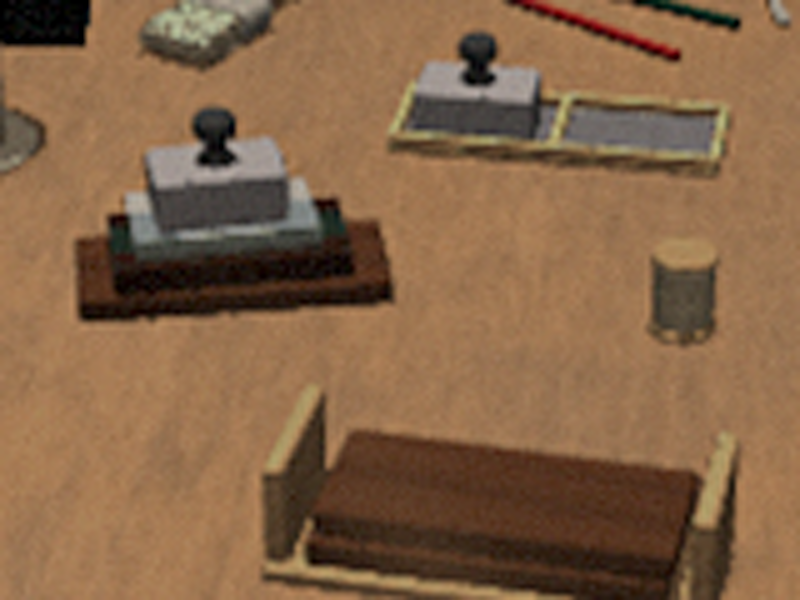

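View pics/c6.png

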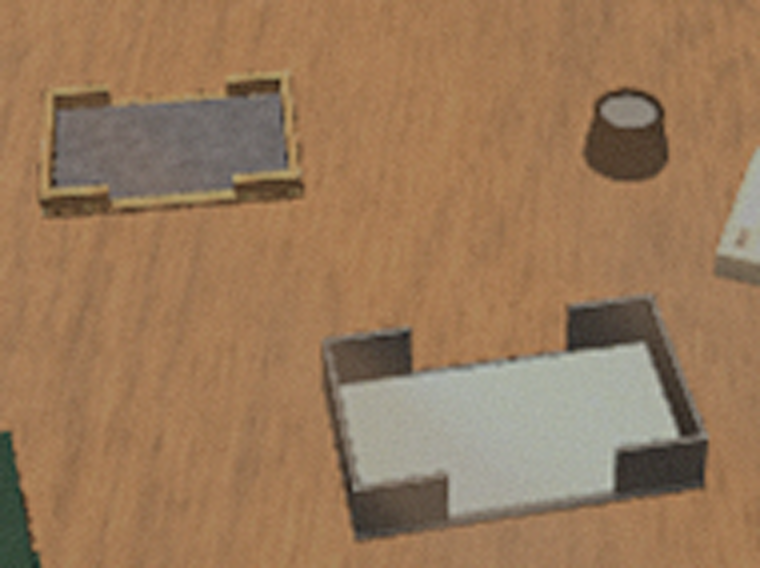

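View pics/c4b.png

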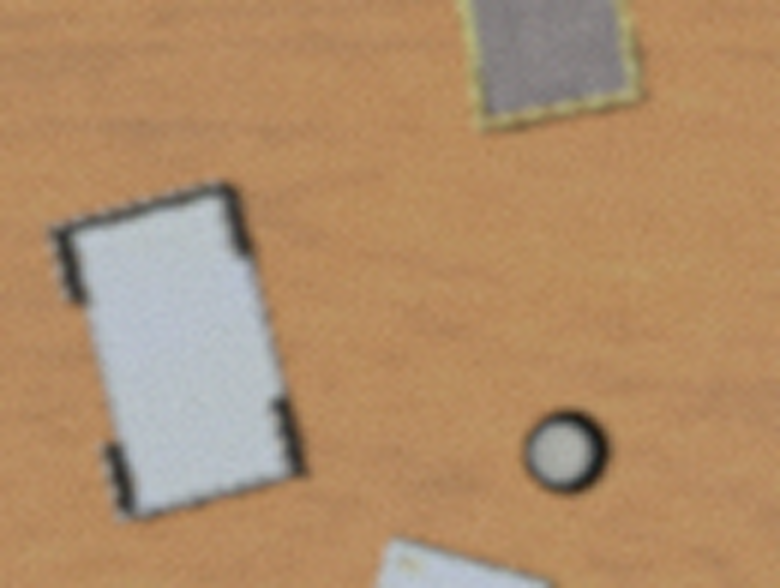

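```bash
cat > m.py <<'E'
from h import *
def T(n,o,s,pts,z): return np.array([ray(n,o[0]+(u+.5)/s-.5,o[1]+(v+.5)/s-.5,z) for u,v in pts])
def rep(name,P):
    c=P.mean(0); e=(P[0]+P[1]-P[2]-P[3])/2; w=(P[0]+P[3]-P[1]-P[2])/2
    yaw=np.degrees(np.arctan2(e[1],e[0])); print(name,c.round(4),'L %.4f W %.4f yaw %.1f / %.1f'%(np.linalg.norm(e),np.linalg.norm(w),yaw,np.degrees(np.arctan2(-w[0],w[1]))))
    return c,yaw
if __name__=='__main__':
    rep('board',T('top',(370,160),6,[(77,85),(220,55),(290,378),(147,405)],.014))
    rep('plate',T('top',(370,160),6,[(105,125),(220,98),(273,292),(165,322)],.042))
    rep('weight',T('top',(370,160),6,[(135,145),(217,112),(260,255),(178,280)],.070))
    print('knob',T('top',(370,160),6,[(204,189)],.096))
    rep('caddy',T('top',(370,210),6,[(512,68),(668,83),(635,475),(487,460)],.011))
    rep('pocket',T('top',(370,210),6,[(512,272),(643,283),(630,465),(498,455)],.004))
    rep('ptray',T('top',(155,170),6,[(437,97),(597,62),(642,303),(482,338)],.014))
    rep('box',T('top',(155,205),6,[(52,232),(230,183),(305,470),(125,518)],.029))
    rep('pile',T('top',(290,205),6,[(105,103),(252,128),(205,465),(57,440)],.036))
    rep('cheeks',T('top',(290,205),6,[(103,58),(262,80),(208,500),(42,475)],.056))
    print('loupe',T('top',(155,205),6,[(566,452)],.028)); print('thread',T('top',(290,205),6,[(613,452)],.042))
    S=lambda o,s,p,z:T('side',o,s,p,z)
    rep('S weight',S((230,150),5,[(145,148),(275,140),(288,183),(153,190)],.070)); 
    rep('S pocket',S((230,150),5,[(568,104),(728,112),(718,158),(555,148)],.011))
    rep('S ptray',S((210,280),4,[(46,92),(291,74),(301,186),(42,205)],.014))
    rep('S box',S((210,280),4,[(325,340),(654,297),(706,438),(354,488)],.029))
    rep('S pile',S((230,150),5,[(350,430),(700,470),(665,570),(310,515)],.036))
E
python3 m.py
```

```text
board [ 0.627  -0.2166  0.014 ] L 0.1525 W 0.0671 yaw 11.3 / 11.1
plate [ 0.632  -0.2152  0.042 ] L 0.0921 W 0.0518 yaw 15.1 / 14.1
weight [ 0.6322 -0.2134  0.07  ] L 0.0643 W 0.0383 yaw 16.1 / 19.3
knob [[ 0.63148443 -0.21172508  0.096     ]]
caddy [ 0.4698 -0.393   0.011 ] L 0.1796 W 0.0691 yaw -5.7 / -5.9
pocket [ 0.4251 -0.3919  0.004 ] L 0.0837 W 0.0599 yaw -5.7 / -4.7
ptray [0.6156 0.2148 0.014 ] L 0.1148 W 0.0759 yaw 11.0 / 12.1
box [0.4491 0.3754 0.029 ] L 0.1350 W 0.0843 yaw 15.6 / 15.0
pile [0.478  0.0175 0.036 ] L 0.1531 W 0.0673 yaw -8.1 / -9.8
cheeks [0.48   0.0174 0.056 ] L 0.1869 W 0.0727 yaw -7.9 / -8.4
loupe [[0.40259086 0.19824232 0.028     ]]
thread [[ 0.40214304 -0.1861162   0.042     ]]
S weight [ 0.6345 -0.2089  0.07  ] L 0.0467 W 0.0647 yaw -75.8 / -78.7
S pocket [ 0.4262 -0.3834  0.011 ] L 0.0566 W 0.0884 yaw -95.8 / -93.2
S ptray [0.6156 0.2198 0.014 ] L 0.0812 W 0.1164 yaw -79.4 / -79.4
S box [0.4509 0.3803 0.029 ] L 0.0787 W 0.1380 yaw -75.7 / -75.6
S pile [0.4807 0.0222 0.036 ] L 0.0731 W 0.1529 yaw -99.7 / -99.7
```

```bash
cat > d.py <<'E'
import sys; from h import *
s=r.sense(); p=np.array(s['position']); rot=s['tcp_rot']; yaw=rot[2]; 
print('t',s['t'],'pos',p.round(4),'rot',np.round(rot,2),'w',round(s['grip_width'],4),'F',np.round(s['force'],1),'q',np.round(s['joint_pos'],0))
if len(sys.argv)>1:
    g=np.array([float(a) for a in sys.argv[1:4]]); gy=float(sys.argv[4])
    from scipy.spatial.transform import Rotation as Ro
    turn=(yaw-gy+90)%180-90
    for nm,R in(('now',Ro.from_euler('xyz',rot,degrees=True)),('after turn',Ro.from_euler('xyz',[180,0,yaw-turn],degrees=True))):
        print(nm,'shift',R.inv().apply(g-p).round(4),'n',round(np.linalg.norm(g-p)/.0625,1))
    print('turn',round(turn,1))
E
python3 d.py .632 -.212 .20 12
```

```text
t 0.1 pos [ 0.2046 -0.5901  0.2219] rot [-1.7992e+02  1.0000e-02  1.9130e+01] w 0.088 F [-0.1  0.2 -0.3] q [67. 24. -1. 91.  0. 65. -5.]
now shift [ 0.5277 -0.2171  0.0222] n 9.1
after turn shift [ 0.4967 -0.281   0.0219] n 9.1
turn 7.1
```

```bash
python3 -m handwheel '[[[0.053,-0.0217,0.002],0,60],[[0.053,-0.0217,0.002],0,60],[[0.053,-0.0217,0.002],0,60],[[0.053,-0.0217,0.002],0,60],[[0.053,-0.0217,0.002],0,60]]' 20; python3 -m handwheel '[[[0.053,-0.0217,0.002],0,60],[[0.053,-0.0217,0.002],0,60],[[0.053,-0.0217,0.002],0,60],[[0.053,-0.0217,0.002],0,60],[[0.05,-0.0217,0.002],7,60]]';python3 -m handwheel '[[[0,0,0],0,60],[[0,0,0],0,60]]'; python3 d.py .632 -.212 .14 12
python3 - <<'E'
from h import *
a=snap('top','top1');b=snap('side','side1')
crop(a,340,140,130,98,6,'d1');crop(b,210,80,160,120,5,'d2')
p=r.sense()['position'];print(proj('top',p),proj('side',p))
E
```

```text
t: 0.72
position: [0.4206, -0.3997, 0.2124]
tcp_rot: [-180.0, 0.0, 19.1]
force: [0.8, -1.0, 0.1]
grip_width: 0.0528
t: 1.35
position: [0.6326, -0.2115, 0.2021]
tcp_rot: [-180.0, 0.0, 12.0]
force: [0.5, -1.4, 1.1]
grip_width: 0.0528
t: 1.6
position: [0.631, -0.2131, 0.202]
tcp_rot: [180.0, 0.1, 12.2]
force: [-0.6, -0.2, 0.8]
grip_width: 0.0527
t 1.6 pos [ 0.631  -0.2131  0.202 ] rot [1.800e+02 9.000e-02 1.219e+01] w 0.0527 F [-0.6 -0.2  0.8] q [ 21.  29.  -9.  86.   5.  65. -67.]
now shift [ 0.0013 -0.0009  0.062 ] n 1.0
after turn shift [ 0.0012 -0.0009  0.062 ] n 1.0
turn 0.2
[[412.84554619 183.44095851]] [[272.24930716 130.35356818]]
```

View pics/d1.png

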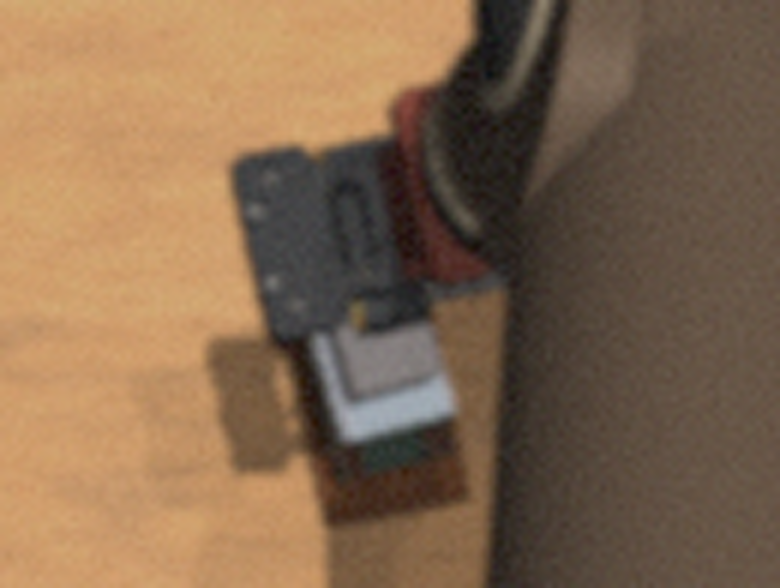

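View pics/d2.png

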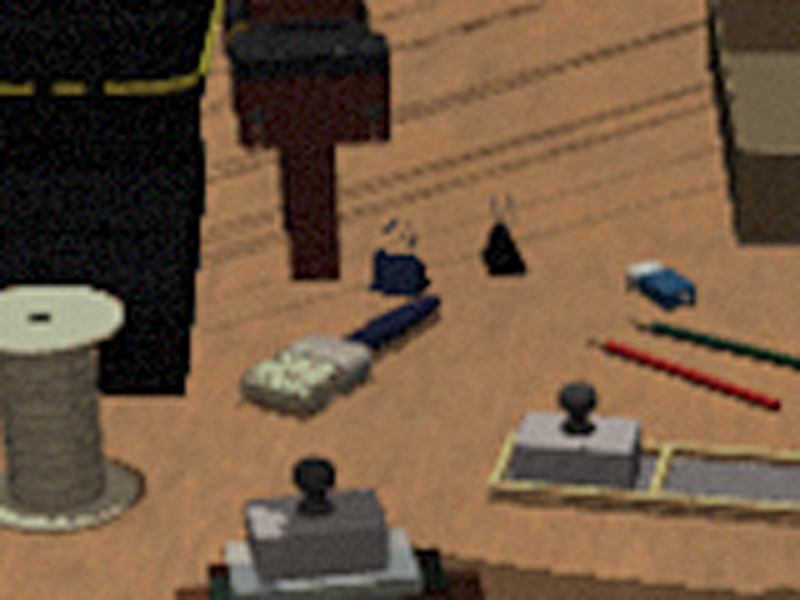

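```bash
python3 -m handwheel '[[[0.001,-0.001,0.04],0,60],[[0,0,0.04],0,60],[[0,0,0.03],0,60],[[0,0,0.018],0,60],[[0,0,0],0,60]]' 30; python3 d.py
python3 - <<'E'
from h import *
b=snap('side');a=snap('top')
crop(b,210,120,160,120,5,'d3');crop(a,340,140,130,98,6,'d4')
E
```

```text
t: 2.33
position: [0.6313, -0.2124, 0.0738]
tcp_rot: [-180.0, 0.1, 12.1]
force: [0.3, 0.2, 0.6]
grip_width: 0.0527
t 2.325 pos [ 0.6313 -0.2124  0.0738] rot [-1.7996e+02  1.0000e-01  1.2060e+01] w 0.0527 F [0.3 0.2 0.6] q [ 20.  36.  -9.  93.   7.  52. -69.]
```

View pics/d3.png

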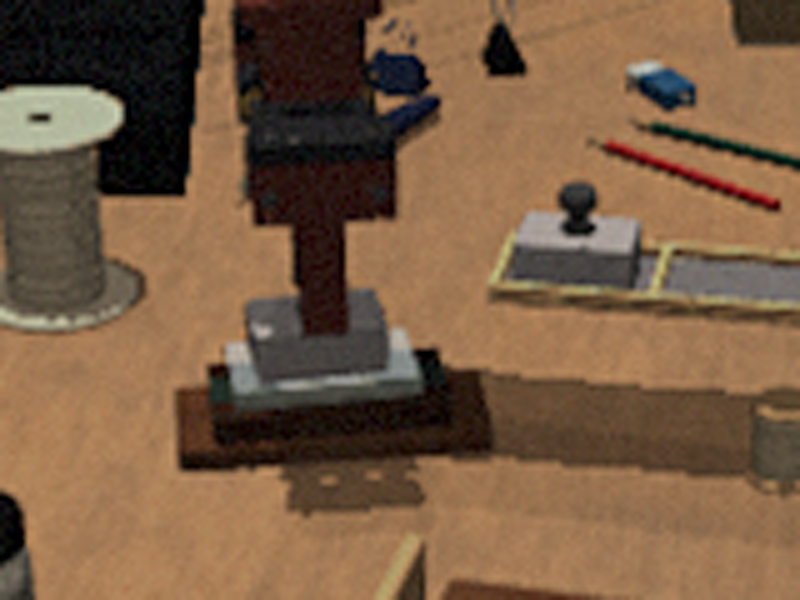

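Run:
```python
from h import *
print(ray('side',210+314.5/5-.5,80+475.5/5-.5,.088), ray('top',370+204.5/6-.5,160+189.5/6-.5,.090))
print(proj('side',[[.6313,-.2124,.088],[.6313+.027*-.21,-.2124+.027,.074]]))
```

```text
[ 0.63541253 -0.21614949  0.088     ] [ 0.63254778 -0.21279619  0.09      ]
[[273.8666403  175.32960092]
 [274.92574828 185.61940827]]
```

```bash
python3 -m handwheel '[[[0.002,0,0],0,40],[[0,0,0],0,20],[[0,0,0],0,0],[[0,0,0],0,0],[[0,0,0],0,0]]' 35;python3 -m handwheel '[[[0,0,0],0,0],[[0,0,0],0,0],[[0,0,-0.01],0,0],[[0,0,-0.03],0,0],[[0,0,0],0,0]]'; python3 d.py .425 -.390 .12 -5.5
python3 - <<'E'
from h import *
b=snap('side');a=snap('top')
crop(b,210,120,160,120,5,'d5');crop(a,340,140,130,98,6,'d6')
E
```

```text
t: 3.05
position: [0.6348, -0.2127, 0.0754]
tcp_rot: [179.9, -0.1, 12.1]
force: [0.4, -5.1, 4.4]
grip_width: 0.021
t: 3.68
position: [0.6351, -0.2102, 0.1159]
tcp_rot: [-180.0, -0.1, 12.2]
force: [0.6, 0.3, -6.1]
grip_width: 0.021
t 3.675 pos [ 0.6351 -0.2102  0.1159] rot [-1.7999e+02 -1.2000e-01  1.2180e+01] w 0.021 F [ 0.6  0.3 -6.1] q [ 20.  34.  -9.  91.   6.  56. -68.]
now shift [-0.2433  0.1314 -0.0047] n 4.4
after turn shift [-0.1919  0.1991 -0.0041] n 4.4
turn 17.7
```

View pics/d5.png

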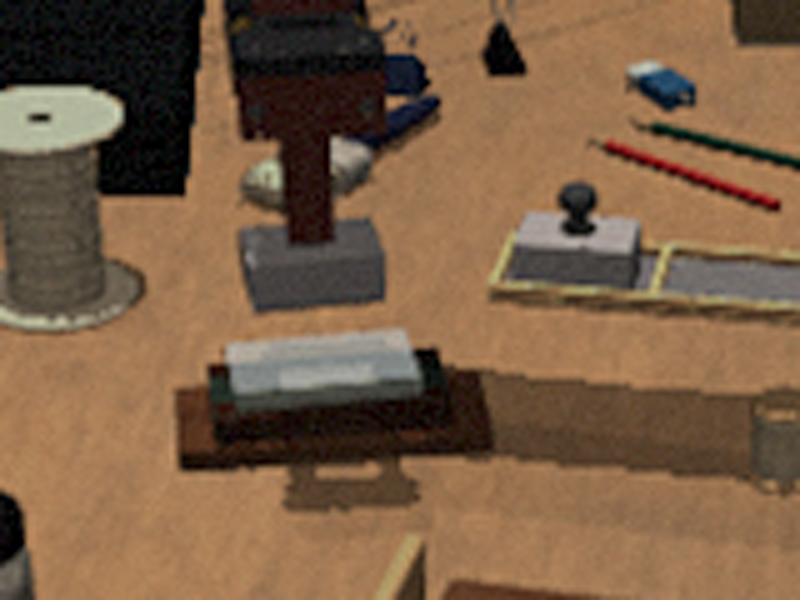

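```bash
python3 -m handwheel '[[[0,0,-0.03],0,0],[[-0.04,0.022,0],0,0],[[-0.05,0.027,0],0,0],[[-0.05,0.027,0],0,0],[[-0.05,0.027,0],0,0]]'; python3 -m handwheel '[[[-0.035,0.018,0],0,0],[[-0.018,0.010,0],0,0],[[0,0,0],6,0],[[0,0,0],6,0],[[0,0,0],6,0]]';python3 -m handwheel '[[[0,0,0],0,0],[[0,0,0],0,0]]'; python3 d.py .425 -.390 .05 -5.5
python3 - <<'E'
from h import *
b=snap('side');a=snap('top')
crop(b,230,60,160,120,5,'d7');crop(a,410,200,130,98,6,'d8')
E
```

```text
t: 4.4
position: [0.4678, -0.3519, 0.1429]
tcp_rot: [-179.9, 0.1, 12.1]
force: [1.0, -0.5, -6.0]
grip_width: 0.0213
t: 5.03
position: [0.4248, -0.3889, 0.1436]
tcp_rot: [-179.9, 0.0, -6.0]
force: [-0.0, 0.5, -7.4]
grip_width: 0.0215
t: 5.28
position: [0.4246, -0.3895, 0.1441]
tcp_rot: [-180.0, 0.0, -5.7]
force: [-0.3, -0.2, -6.1]
grip_width: 0.0211
t 5.275 pos [ 0.4246 -0.3895  0.1441] rot [-1.7996e+02  3.0000e-02 -5.6800e+00] w 0.0211 F [-0.3 -0.2 -6.1] q [ 40.  23.  -3. 103.   2.  53. -59.]
now shift [0.0005 0.0005 0.0941] n 1.5
after turn shift [0.0004 0.0004 0.0941] n 1.5
turn -0.2
```

View pics/d7.png

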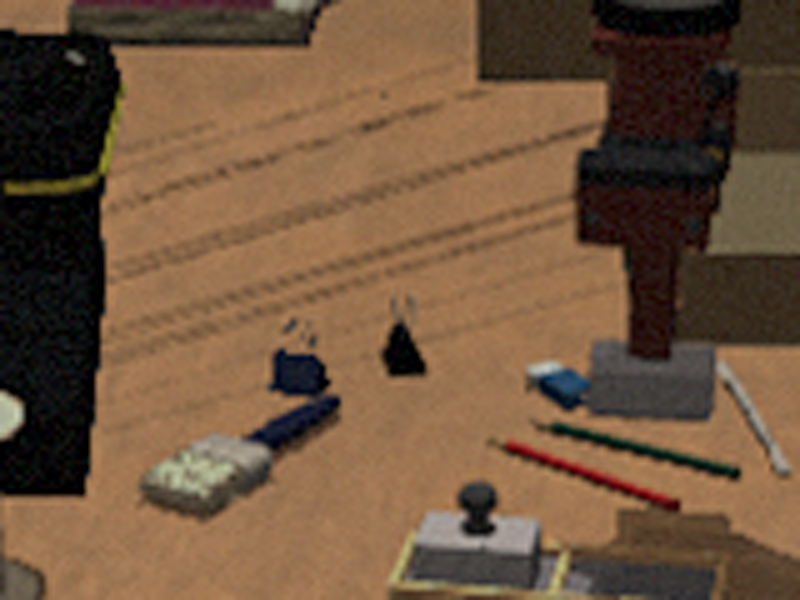

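View pics/d8.png

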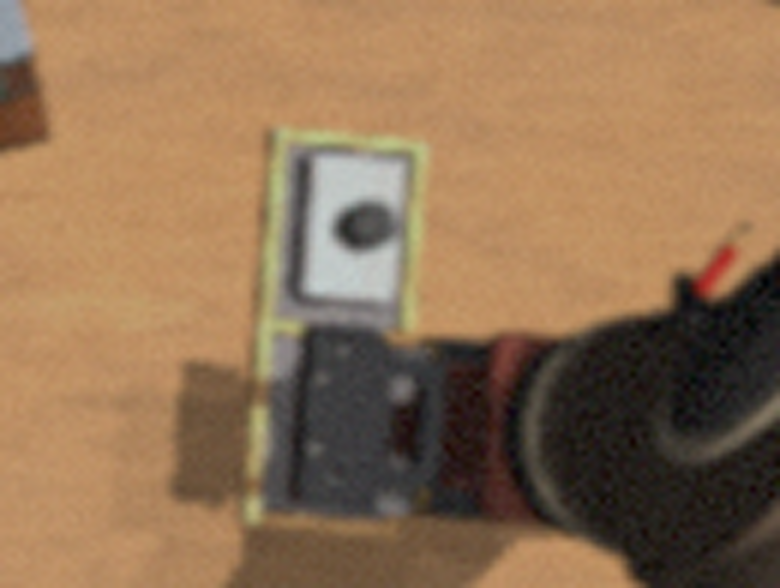

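```bash
python3 -m handwheel '[[[0,0,0.04],0,0],[[0,0,0.03],0,0],[[0,0,0.015],0,0],[[0,0,0],0,0]]'
python3 - <<'E'
from h import *
b=snap('side')
crop(b,270,110,160,120,5,'d9')
E
```

```text
t: 5.88
position: [0.4239, -0.39, 0.0589]
tcp_rot: [-179.9, 0.1, -5.9]
force: [0.2, 0.5, -5.3]
grip_width: 0.0215
```

View pics/d9.png

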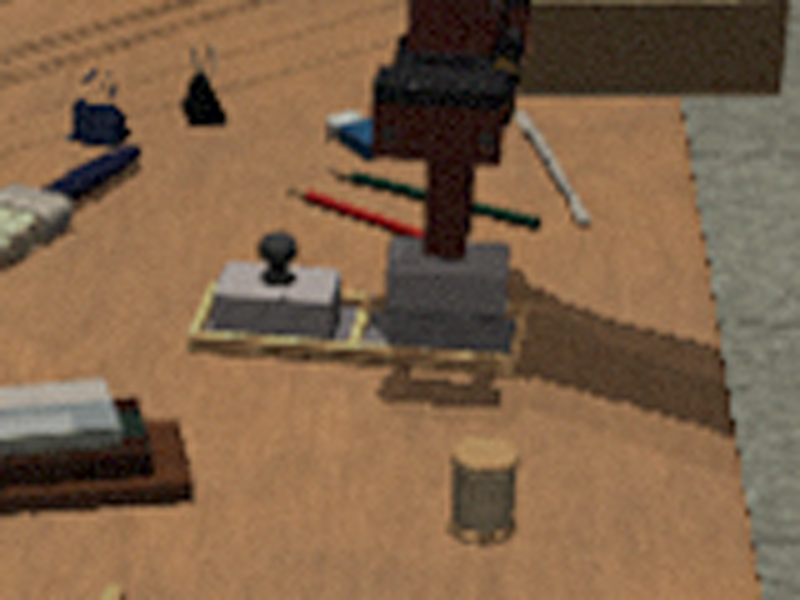

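```bash
python3 -m handwheel '[[[0.001,0,0.012],0,0],[[0,0,0.006],0,0],[[0,0,0],0,0]]'; python3 -m handwheel '[[[0,0,0.002],0,0],[[0,0,0.001],0,0],[[0,0,0],0,0]]'
```

```text
t: 6.3
position: [0.425, -0.3902, 0.0412]
tcp_rot: [-180.0, 0.0, -5.9]
force: [0.6, -0.6, -6.6]
grip_width: 0.0215
t: 6.68
position: [0.4252, -0.3905, 0.0387]
tcp_rot: [180.0, -0.0, -5.9]
force: [0.2, -0.3, -6.6]
grip_width: 0.0215
```

```bash
python3 -m handwheel '[[[0,0,0.001],0,0],[[0,0,0.001],0,0],[[0,0,0],0,0]]'; python3 -m handwheel '[[[0,0,0.001],0,0],[[0,0,0.001],0,0],[[0,0,0],0,0]]'
```

```text
t: 7.05
position: [0.4256, -0.3907, 0.0372]
tcp_rot: [180.0, -0.0, -5.9]
force: [-1.3, 0.2, 1.2]
grip_width: 0.0217
t: 7.42
position: [0.4256, -0.3907, 0.0371]
tcp_rot: [180.0, -0.1, -5.9]
force: [-5.9, 5.5, 20.6]
grip_width: 0.0216
```

```bash
python3 -m handwheel '[[[0,0,-0.002],0,0],[[0,0,0],0,20],[[0,0,0],0,35],[[0,0,0],0,50],[[0,0,0],0,60]]'; python3 -m handwheel '[[[0,0,0],0,60],[[0,0,-0.02],0,60],[[0,0,-0.03],0,60],[[0,0,-0.05],0,60],[[0,0,-0.02],0,60]]'; python3 d.py .62 -.21 .16 12;  python3 - <<'E'
from h import *
b=snap('side');crop(b,230,120,160,120,5,'e0')
E
```

```text
t: 8.05
position: [0.4252, -0.3905, 0.0365]
tcp_rot: [180.0, 0.0, -5.9]
force: [0.3, -0.3, 0.9]
grip_width: 0.0475
t: 8.68
position: [0.4262, -0.3913, 0.1596]
tcp_rot: [179.9, -0.2, -5.9]
force: [0.3, -0.3, -0.6]
grip_width: 0.0523
t 8.675 pos [ 0.4262 -0.3913  0.1596] rot [179.88  -0.19  -5.88] w 0.0523 F [ 0.3 -0.3 -0.6] q [ 40.  23.  -3. 102.   2.  55. -60.]
now shift [ 0.1742 -0.2002 -0.0003] n 4.2
after turn shift [ 0.2272 -0.137  -0.0004] n 4.2
turn -17.9
```

View pics/e0.png

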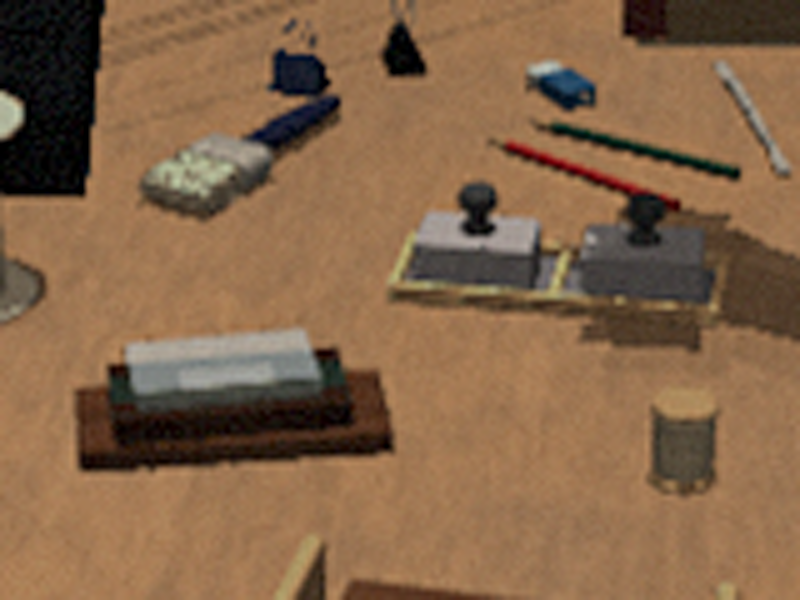

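Run:
```python
from h import *
a=snap('top','top2');crop(a,365,160,76,57,10,'e1');crop(a,410,200,130,98,6,'e2')
b=snap('side','side2');crop(b,240,180,76,57,10,'e3')
```

```text
(no output)
```

View pics/e1.png

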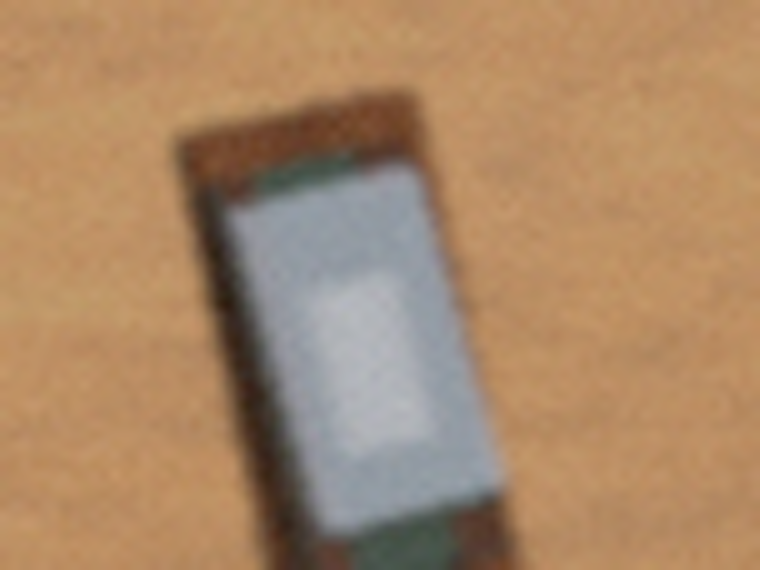

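View pics/e2.png

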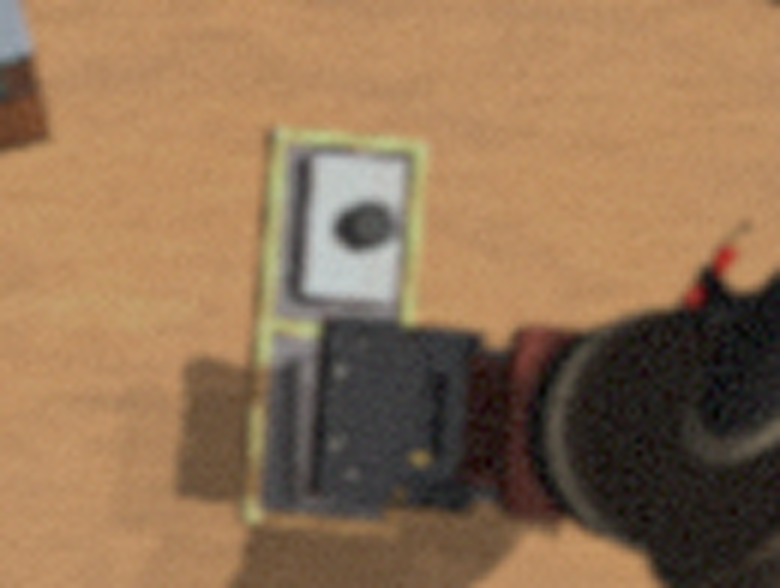

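View pics/e3.png

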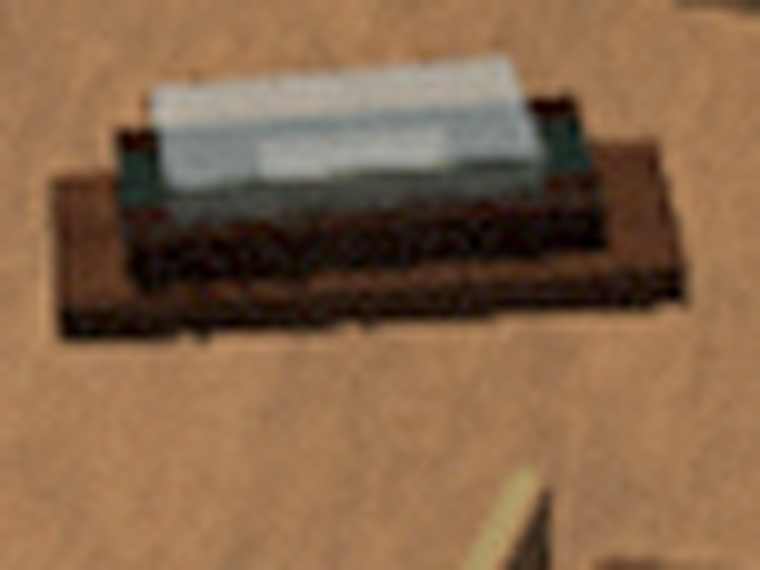

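```bash
python3 - <<'E'
from m import *
rep('plate',T('top',(365,160),10,[(228,210),(418,165),(503,490),(318,533)],.042))
rep('S plate',T('side',(240,180),10,[(155,88),(512,58),(545,160),(170,190)],.042))
rep('S nb',T('side',(240,180),10,[(118,132),(575,98),(605,204),(130,246)],.030))
rep('S board',T('side',(240,180),10,[(53,180),(655,142),(683,265),(62,308)],.014))
E
python3 d.py .632 -.213 .10 13
```

```text
plate [ 0.6319 -0.2148  0.042 ] L 0.0912 W 0.0520 yaw 14.1 / 13.0
S plate [ 0.6327 -0.2139  0.042 ] L 0.0551 W 0.0909 yaw -76.0 / -75.9
S nb [ 0.63   -0.2125  0.03  ] L 0.0585 W 0.1162 yaw -77.1 / -76.1
S board [ 0.6292 -0.2142  0.014 ] L 0.0659 W 0.1531 yaw -78.3 / -78.1
t 8.825 pos [ 0.4256 -0.3908  0.1574] rot [ 1.7993e+02 -1.0000e-01 -5.8800e+00] w 0.0529 F [ 0.3 -0.1 -1. ] q [ 40.  23.  -3. 102.   2.  55. -60.]
now shift [ 0.187  -0.1981  0.0575] n 4.5
after turn shift [ 0.2411 -0.1268  0.0574] n 4.5
turn -18.9
```

```bash
python3 -m handwheel '[[[0.03,-0.032,0],0,90],[[0.04,-0.042,0],0,90],[[0.04,-0.042,0],0,90],[[0.04,-0.042,0],0,90],[[0.037,-0.040,0],0,90]]'; python3 -m handwheel '[[[0,0,0],-10,90],[[0,0,0],-9.5,90],[[0,0,0.03],0,90],[[0,0,0],0,90]]'; python3 d.py .632 -.2145 .045 13.7
```

```text
t: 9.45
position: [0.632, -0.2108, 0.1544]
tcp_rot: [-180.0, 0.2, -5.9]
force: [0.1, 0.0, -0.8]
grip_width: 0.0789
t: 9.95
position: [0.629, -0.212, 0.1225]
tcp_rot: [-179.8, 0.4, 13.6]
force: [-0.8, -0.2, 0.4]
grip_width: 0.079
t 9.95 pos [ 0.629  -0.212   0.1225] rot [-179.79    0.35   13.62] w 0.079 F [-0.8 -0.2  0.4] q [ 22.  33. -10.  90.   7.  57. -67.]
now shift [0.0028 0.0034 0.0775] n 1.2
after turn shift [0.0023 0.0032 0.0775] n 1.2
turn -0.1
```

```bash
python3 -m handwheel '[[[0.002,0.002,0.03],0,90],[[0,0,0.03],0,90],[[0,0,0.018],0,90],[[0,0,0],0,90],[[0,0,0],0,90]]'; python3 d.py .632 -.2145 .033 13.7;python3 - <<'E'
from h import *
b=snap('side');crop(b,225,160,106,80,7,'e4')
E
```

```text
t: 10.58
position: [0.6347, -0.2142, 0.0497]
tcp_rot: [180.0, -0.1, 13.6]
force: [0.5, 0.4, -0.6]
grip_width: 0.0789
t 10.575 pos [ 0.6347 -0.2142  0.0497] rot [ 1.7996e+02 -7.0000e-02  1.3620e+01] w 0.0789 F [ 0.5  0.4 -0.6] q [ 21.  38. -10.  93.   8.  50. -68.]
now shift [-0.0027 -0.0004  0.0167] n 0.3
after turn shift [-0.0026 -0.0004  0.0167] n 0.3
turn -0.1
```

View pics/e4.png

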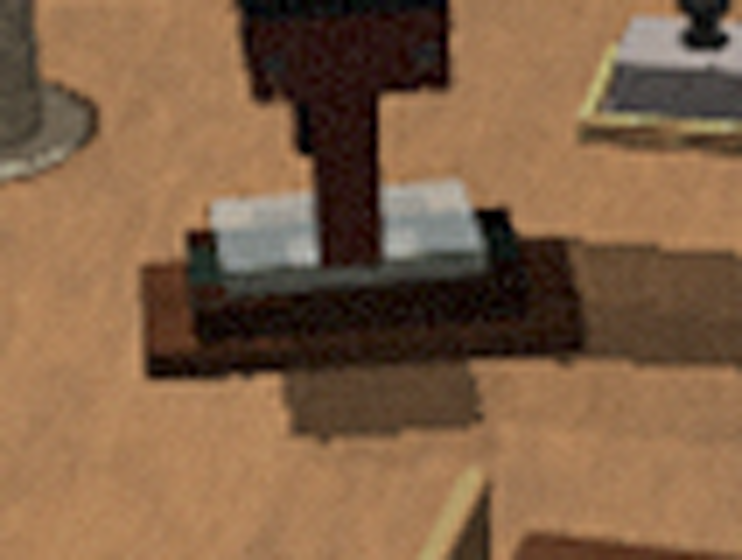

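```bash
python3 -m handwheel '[[[-0.001,0,0.008],0,90],[[0,0,0.004],0,90],[[0,0,0],0,90],[[0,0,0],0,90]]'; python3 d.py;python3 d.py
```

```text
t: 11.12
position: [0.633, -0.2143, 0.0367]
tcp_rot: [180.0, -0.0, 13.6]
force: [0.1, 0.6, 0.3]
grip_width: 0.0787
t 11.125 pos [ 0.633  -0.2143  0.0367] rot [180.    -0.    13.62] w 0.0787 F [0.1 0.6 0.3] q [ 21.  39. -10.  93.   8.  48. -68.]
t 11.125 pos [ 0.633  -0.2143  0.0367] rot [180.    -0.    13.62] w 0.0787 F [0.1 0.6 0.3] q [ 21.  39. -10.  93.   8.  48. -68.]
```

```bash
python3 -m handwheel '[[[0,0,0.003],0,90],[[0,0,0],0,75],[[0,0,0],0,65],[[0,0,0],0,50],[[0,0,0],0,40]]' 25; python3 -m handwheel '[[[0,0,0],0,40],[[0,0,0],0,40],[[0,0,0],0,40]]';python3 - <<'E'
from h import *
b=snap('side');crop(b,225,160,106,80,7,'e5')
E
```

```text
t: 11.75
position: [0.633, -0.2144, 0.0337]
tcp_rot: [180.0, -0.0, 13.6]
force: [-0.5, -0.7, 0.5]
grip_width: 0.0516
t: 12.12
position: [0.633, -0.2144, 0.0337]
tcp_rot: [180.0, -0.0, 13.6]
force: [0.4, -0.7, 0.1]
grip_width: 0.0517
```

View pics/e5.png

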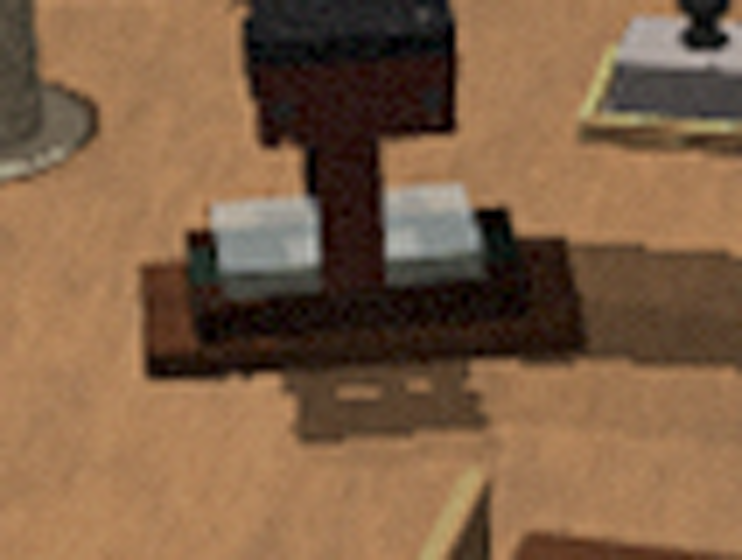

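```bash
python3 -m handwheel '[[[0,0,-0.006],0,40],[[0,0,-0.02],0,40],[[0,0,-0.03],0,40],[[0,0,-0.03],0,40],[[0,0,0],0,40]]'; python3 d.py .616 .216 .12 11.3;python3 - <<'E'
from h import *
b=snap('side');crop(b,225,110,133,100,6,'e6')
E
```

```text
t: 12.8
position: [0.635, -0.2148, 0.1239]
tcp_rot: [179.8, -0.3, 13.6]
force: [-0.3, 1.0, -1.9]
grip_width: 0.0516
t 12.8 pos [ 0.635  -0.2148  0.1239] rot [179.82  -0.32  13.62] w 0.0516 F [-0.3  1.  -1.9] q [ 22.  33. -10.  90.   7.  57. -67.]
now shift [ 0.0829 -0.4232  0.003 ] n 6.9
after turn shift [ 0.0658 -0.4262  0.0039] n 6.9
turn 2.3
```

View pics/e6.png

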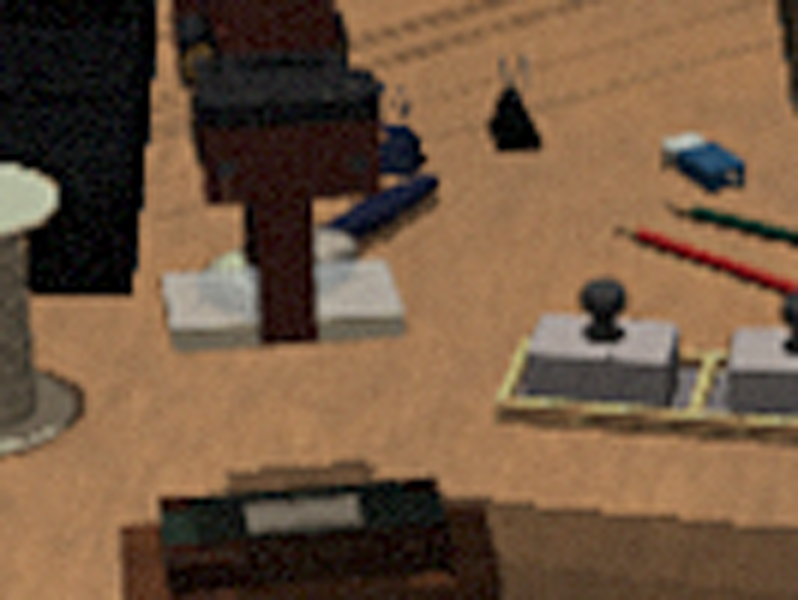

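```bash
python3 -m handwheel '[[[0.005,-0.025,0],0,40],[[0.009,-0.045,0],0,40],[[0.01,-0.05,0],0,40],[[0.01,-0.05,0],0,40],[[0.01,-0.05,0],0,40]]'; python3 -m handwheel '[[[0.01,-0.05,0],0,40],[[0.01,-0.05,0],0,40],[[0.009,-0.045,0],0,40],[[0.006,-0.035,0],0,40],[[0.004,-0.023,0],2.3,40]]';python3 -m handwheel '[[[0,0,0],0,40],[[0,0,0],0,40]]'; python3 d.py .616 .216 .04 11.3;python3 - <<'E'
from h import *
b=snap('side');crop(b,190,210,133,100,6,'e7')
a=snap('top');crop(a,190,140,130,98,6,'e8')
E
```

```text
t: 13.48
position: [0.623, 0.0114, 0.1188]
tcp_rot: [-180.0, 0.1, 13.6]
force: [0.8, -0.6, -0.4]
grip_width: 0.0519
t: 14.1
position: [0.6126, 0.2186, 0.1186]
tcp_rot: [-180.0, 0.1, 11.4]
force: [-0.1, 0.2, -0.8]
grip_width: 0.0518
t: 14.35
position: [0.6139, 0.2146, 0.119]
tcp_rot: [179.9, 0.1, 11.3]
force: [-0.4, -1.3, -0.8]
grip_width: 0.0518
t 14.35 pos [0.6139 0.2146 0.119 ] rot [1.7992e+02 6.0000e-02 1.1310e+01] w 0.0518 F [-0.4 -1.3 -0.8] q [ -14.   32.  -13.   93.    9.   56. -109.]
now shift [ 0.0024 -0.0011  0.079 ] n 1.3
after turn shift [ 0.0023 -0.001   0.079 ] n 1.3
turn 0.0
```

View pics/e7.png

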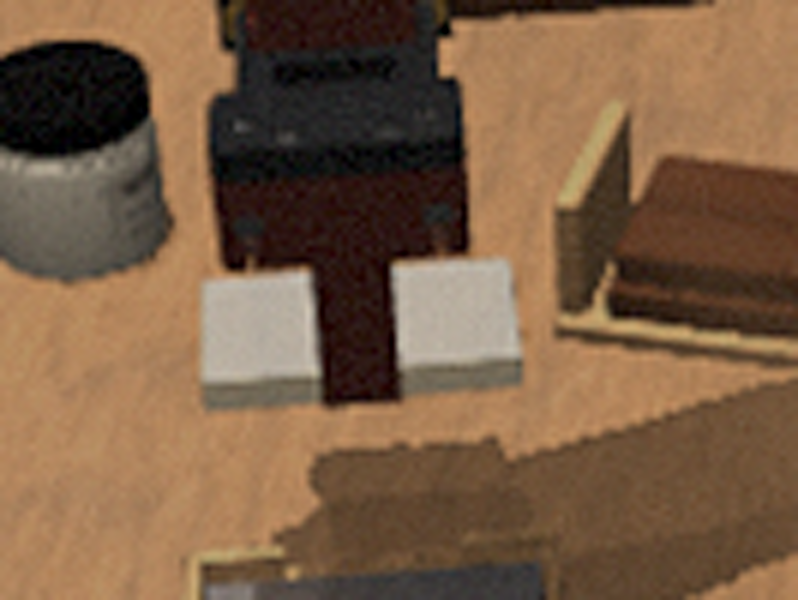

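View pics/e8.png

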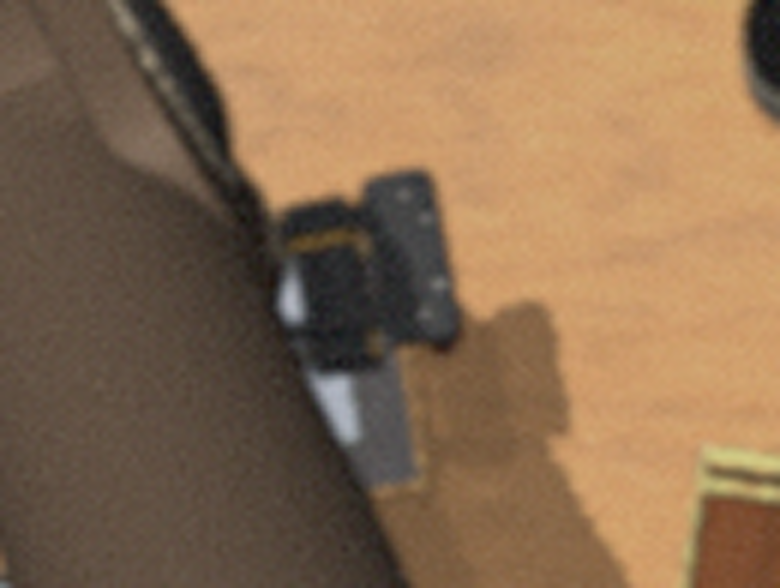

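```bash
python3 -m handwheel '[[[0.001,-0.0005,0.025],0,40],[[0.001,-0.0005,0.025],0,40],[[0,0,0.02],0,40],[[0,0,0.008],0,40],[[0,0,0],0,40]]'; python3 d.py .616 .216 .0077 11.3;python3 - <<'E'
from h import *
b=snap('side');crop(b,190,250,133,100,6,'e9')
a=snap('top');crop(a,190,150,130,98,6,'e10')
E
```

```text
t: 15.08
position: [0.6157, 0.2174, 0.0413]
tcp_rot: [180.0, 0.0, 11.3]
force: [0.2, 0.2, -1.1]
grip_width: 0.0517
t 15.075 pos [0.6157 0.2174 0.0413] rot [1.7999e+02 4.0000e-02 1.1310e+01] w 0.0517 F [ 0.2  0.2 -1.1] q [ -15.   38.  -12.   95.   10.   48. -111.]
now shift [0.0001 0.0014 0.0336] n 0.5
after turn shift [0.0001 0.0014 0.0336] n 0.5
turn 0.0
```

View pics/e9.png

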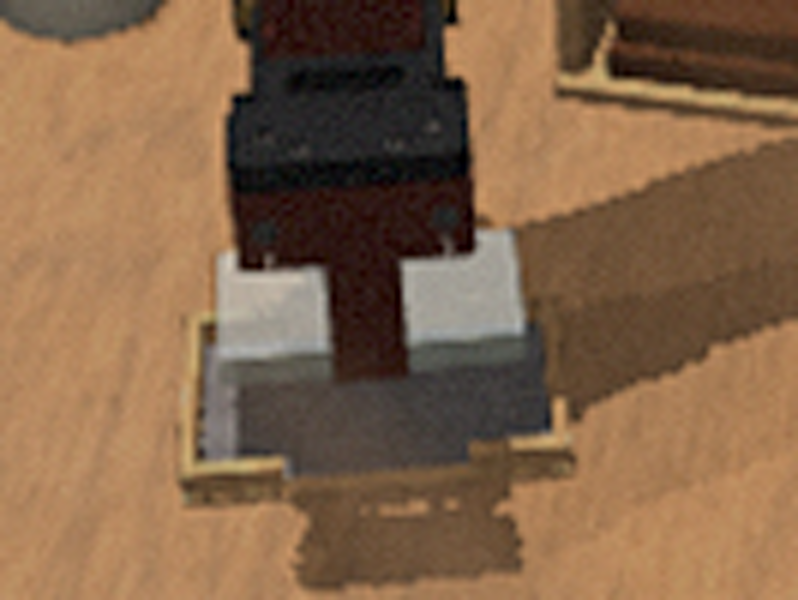

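View pics/e10.png

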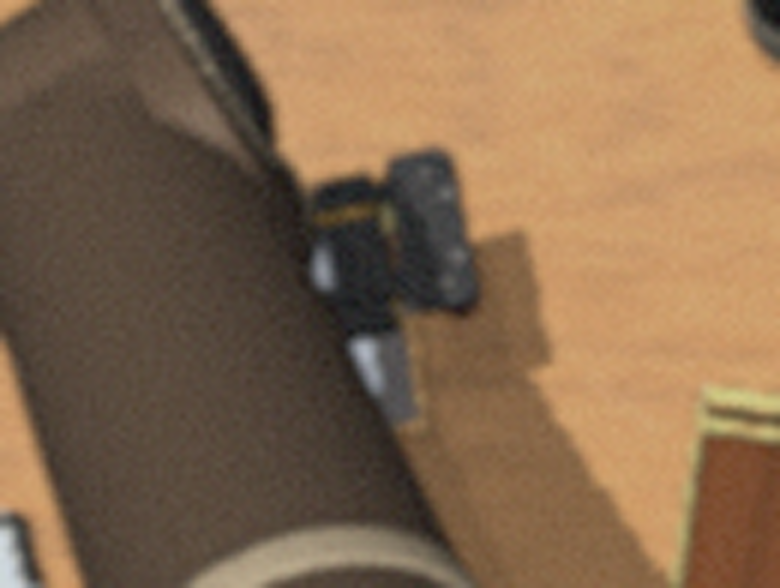

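Run:
```python
from h import *
c=np.array([.6157,.2165]);y=np.radians(11.3);R=np.array([[np.cos(y),-np.sin(y)],[np.sin(y),np.cos(y)]])
def box(l,w,z,c=c): return [list(c+R@np.array(p))+[z] for p in[(l/2,w/2),(l/2,-w/2),(-l/2,-w/2),(-l/2,w/2)]]
for l,w,z in((.118,.078,.014),(.108,.068,.004),(.092,.052,.004)):
    print(z,((proj('side',box(l,w,z))-[190,250]+.5)*6).round(0).tolist(), ((proj('top',box(l,w,z))-[155,170]+.5)*6).round(0).tolist())
```

```text
0.014 [[184.0, 480.0], [188.0, 317.0], [559.0, 287.0], [578.0, 447.0]] [[431.0, 93.0], [595.0, 60.0], [643.0, 307.0], [477.0, 341.0]]
0.004 [[204.0, 492.0], [207.0, 350.0], [545.0, 323.0], [561.0, 462.0]] [[448.0, 106.0], [590.0, 77.0], [633.0, 301.0], [490.0, 330.0]]
0.004 [[231.0, 473.0], [232.0, 364.0], [522.0, 340.0], [533.0, 447.0]] [[468.0, 119.0], [576.0, 97.0], [613.0, 288.0], [504.0, 310.0]]
```

```bash
python3 -m handwheel '[[[0,0.001,0.012],0,40],[[0,0,0.010],0,40],[[0,0,0.005],0,40],[[0,0,0],0,40]]'; python3 -m handwheel '[[[0,0,0.003],0,40],[[0,0,0.001],0,40],[[0,0,0],0,40]]'
```

```text
t: 15.68
position: [0.6155, 0.2166, 0.0139]
tcp_rot: [180.0, 0.1, 11.3]
force: [0.7, 0.6, -1.0]
grip_width: 0.0516
t: 16.05
position: [0.616, 0.2167, 0.0107]
tcp_rot: [180.0, -0.0, 11.3]
force: [-0.4, -0.2, -0.4]
grip_width: 0.052
```

```bash
python3 -m handwheel '[[[0,0,0.002],0,40],[[0,0,0],0,40]]'; python3 -m handwheel '[[[0,0,0.001],0,40],[[0,0,0],0,40]]';python3 -m handwheel '[[[0,0,0.001],0,40],[[0,0,0],0,40]]'
```

```text
t: 16.3
position: [0.6158, 0.2166, 0.0085]
tcp_rot: [180.0, 0.0, 11.3]
force: [0.3, 0.3, 0.6]
grip_width: 0.0518
t: 16.55
position: [0.616, 0.2167, 0.0077]
tcp_rot: [-180.0, -0.0, 11.3]
force: [0.9, 0.1, -0.9]
grip_width: 0.0517
t: 16.8
position: [0.616, 0.2167, 0.0077]
tcp_rot: [180.0, -0.0, 11.3]
force: [-3.9, -1.1, 7.5]
grip_width: 0.0519
```

```bash
python3 -m handwheel '[[[0,0,-0.001],0,40],[[0,0,0],0,65],[[0,0,0],0,72],[[0,0,0],0,72],[[0,0,0],0,72]]'; python3 -m handwheel '[[[0,0,0],0,72],[[0,0,-0.01],0,72],[[0,0,-0.03],0,72],[[0,0,-0.05],0,72],[[0,0,-0.04],0,72]]'; python3 d.py .62 .0 .14 12.5;  python3 - <<'E'
from h import *
b=snap('side');crop(b,190,250,133,100,6,'f0')
E
```

```text
t: 17.42
position: [0.6159, 0.2167, 0.0076]
tcp_rot: [180.0, 0.0, 11.3]
force: [0.1, 0.5, 0.1]
grip_width: 0.063
t: 18.05
position: [0.6163, 0.2169, 0.1404]
tcp_rot: [-180.0, -0.1, 11.3]
force: [0.9, 0.5, 0.1]
grip_width: 0.0631
t 18.05 pos [0.6163 0.2169 0.1404] rot [-1.7998e+02 -9.0000e-02  1.1330e+01] w 0.0631 F [0.9 0.5 0.1] q [ -14.   31.  -13.   92.    8.   58. -109.]
now shift [-3.900e-02  2.135e-01  2.000e-04] n 3.5
after turn shift [-0.0433  0.2126  0.0004] n 3.5
turn -1.2
```

View pics/f0.png

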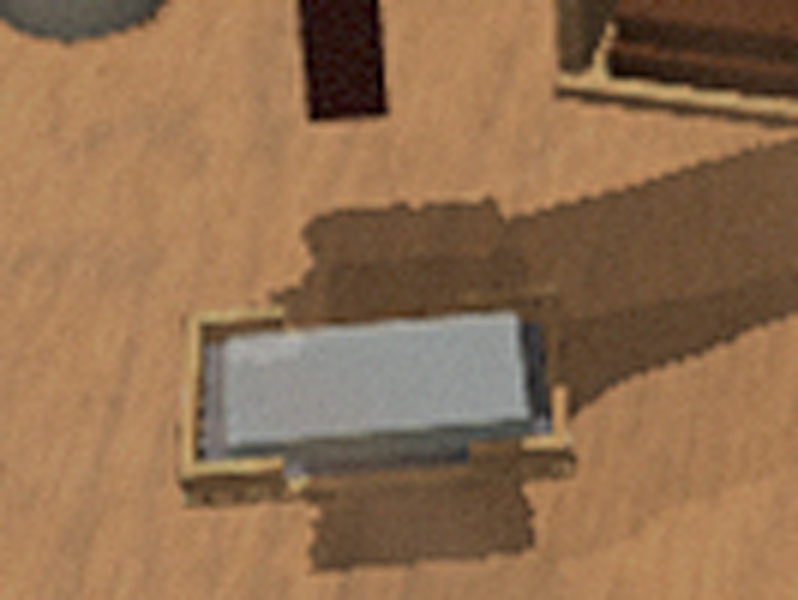

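Run:
```python
from h import *
a=snap('top','top3');crop(a,365,155,76,57+19,10,'f1'); crop(a,365,160,80,60,10,'f1') if 0 else None
cv2.imwrite('pics/f1.png',cv2.resize(a[165:235,370:434],None,fx=8,fy=8,interpolation=cv2.INTER_CUBIC))
b=snap('side','side3');crop(b,240,180,76,57,10,'f2')
```

```text
(no output)
```

View pics/f1.png

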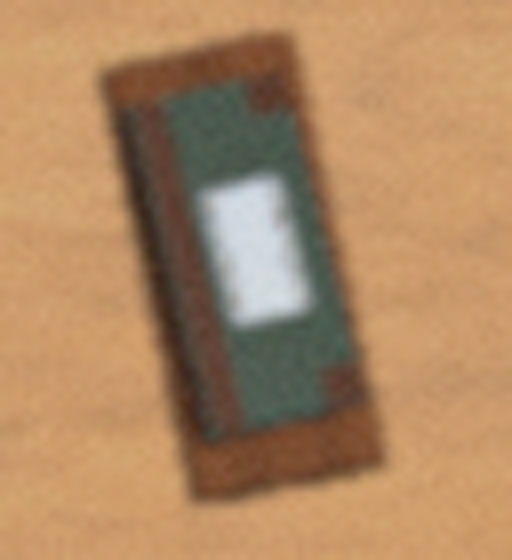

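View pics/f2.png

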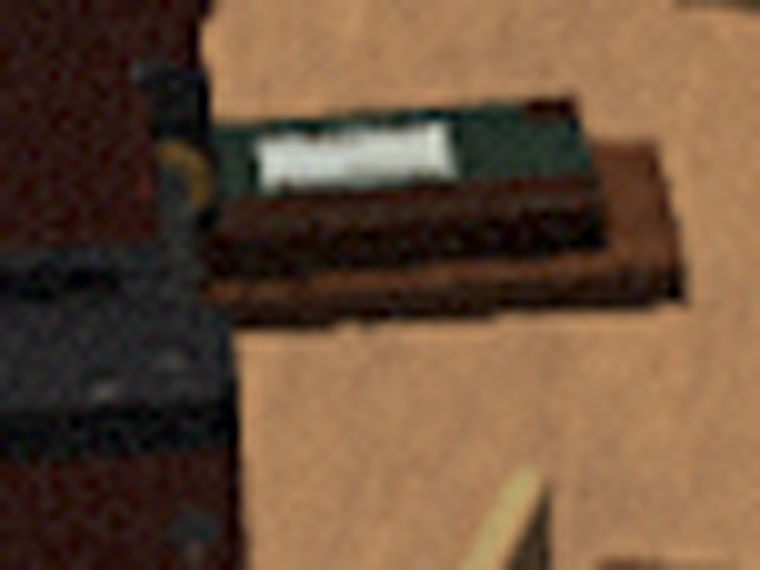

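```bash
python3 - <<'E'
from m import *
rep('nb',T('top',(370,165),8,[(133,108),(290,75),(365,398),(213,435)],.030))
rep('board',T('top',(370,165),8,[(105,75),(292,37),(383,463),(195,500)],.014))
print(T('top',(370,165),8,[(258,250)],.030))
E
python3 d.py .631 -.2135 .14 12.8
```

```text
nb [ 0.629  -0.2158  0.03  ] L 0.1146 W 0.0540 yaw 12.4 / 12.6
board [ 0.6267 -0.2162  0.014 ] L 0.1512 W 0.0660 yaw 11.0 / 11.1
[[ 0.63018653 -0.21848713  0.03      ]]
t 18.2 pos [0.6175 0.2174 0.1412] rot [-179.95   -0.32   11.32] w 0.0633 F [-0.4  0.9 -0.4] q [ -14.   31.  -13.   92.    8.   58. -109.]
now shift [-7.140e-02  4.252e-01  4.000e-04] n 6.9
after turn shift [-0.0823  0.4232  0.0012] n 6.9
turn -1.5
```

```bash
python3 -m handwheel '[[[-0.006,0.03,0],0,95],[[-0.009,0.05,0],0,95],[[-0.009,0.05,0],0,95],[[-0.009,0.05,0],0,95],[[-0.009,0.05,0],0,95]]'; python3 -m handwheel '[[[-0.009,0.05,0],0,95],[[-0.009,0.05,0],0,95],[[-0.007,0.05,0],0,95],[[-0.006,0.045,0],-1.3,95],[[0,0,0],0,95]]';python3 -m handwheel '[[[0,0,0.04],0,95],[[0,0,0.02],0,95],[[0,0,0],0,95]]'; python3 d.py .630 -.214 .04 12.6
```

```text
t: 18.82
position: [0.6191, -0.0188, 0.1367]
tcp_rot: [-180.0, 0.1, 11.3]
force: [0.5, -0.1, -0.6]
grip_width: 0.0834
t: 19.45
position: [0.6261, -0.2199, 0.1362]
tcp_rot: [179.9, 0.2, 12.2]
force: [-1.1, 0.2, -0.0]
grip_width: 0.0835
t: 19.82
position: [0.6265, -0.213, 0.0756]
tcp_rot: [-179.9, 0.2, 12.7]
force: [-0.5, 0.0, 0.3]
grip_width: 0.0835
t 19.825 pos [ 0.6265 -0.213   0.0756] rot [-179.87    0.21   12.69] w 0.0835 F [-0.5  0.   0.3] q [ 21.  36.  -9.  93.   7.  52. -68.]
now shift [0.0034 0.0018 0.0356] n 0.6
after turn shift [0.0032 0.0017 0.0356] n 0.6
turn 0.1
```

```bash
python3 -m handwheel '[[[0.002,0.001,0.022],0,95],[[0,0,0.012],0,95],[[0,0,0],0,95],[[0,0,0],0,95]]'; python3 d.py .630 -.214 .017 12.6
python3 - <<'E'
from h import *
b=snap('side');crop(b,225,160,106,80,7,'f4')
E
```

```text
t: 20.32
position: [0.6303, -0.2149, 0.044]
tcp_rot: [180.0, -0.0, 12.6]
force: [-0.6, -1.0, 0.9]
grip_width: 0.0835
t 20.325 pos [ 0.6303 -0.2149  0.044 ] rot [ 1.7999e+02 -2.0000e-02  1.2620e+01] w 0.0835 F [-0.6 -1.   0.9] q [ 21.  38.  -9.  94.   7.  49. -69.]
now shift [-0.0001 -0.001   0.027 ] n 0.4
after turn shift [-0.    -0.001  0.027] n 0.4
turn 0.0
```

View pics/f4.png

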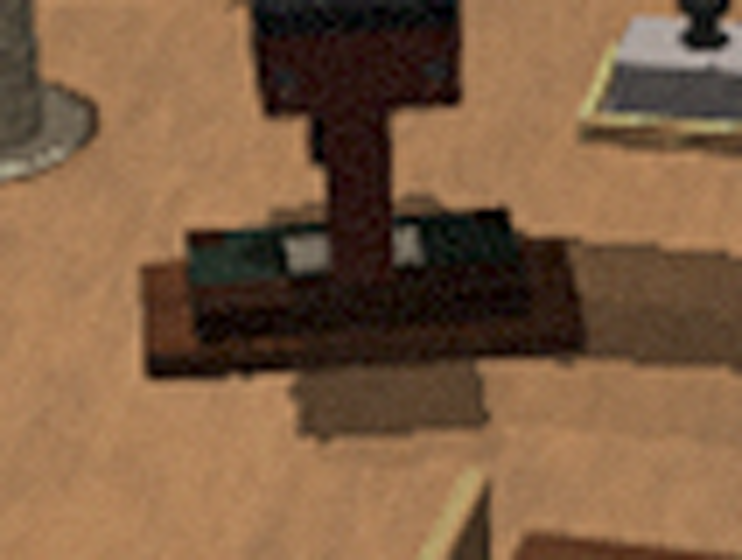

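```bash
python3 -m handwheel '[[[0,-0.0005,0.012],0,95],[[0,0,0.008],0,95],[[0,0,0.004],0,95],[[0,0,0],0,95],[[0,0,0],0,95]]'; python3 d.py .630 -.214 .0175 12.6
```

```text
t: 21.0
position: [0.6301, -0.2145, 0.0198]
tcp_rot: [180.0, -0.0, 12.6]
force: [0.4, -0.0, -0.3]
grip_width: 0.0834
t 21.0 pos [ 0.6301 -0.2145  0.0198] rot [ 1.7999e+02 -2.0000e-02  1.2620e+01] w 0.0834 F [ 0.4 -0.  -0.3] q [ 21.  40.  -9.  94.   8.  46. -69.]
now shift [ 0.     -0.0005  0.0023] n 0.0
after turn shift [ 0.     -0.0005  0.0023] n 0.0
turn 0.0
```

```bash
python3 -m handwheel '[[[0,0,0.002],0,95],[[0,0,0],0,80],[[0,0,0],0,70],[[0,0,0],0,55],[[0,0,0],0,50]]' 25; python3 -m handwheel '[[[0,0,0],0,50],[[0,0,0],0,50],[[0,0,-0.006],0,50],[[0,0,-0.01],0,50],[[0,0,0],0,50]]';python3 - <<'E'
from h import *
b=snap('side');crop(b,225,160,106,80,7,'f5')
E
```

```text
t: 21.62
position: [0.6299, -0.2145, 0.0177]
tcp_rot: [180.0, -0.0, 12.6]
force: [0.4, -0.6, -0.4]
grip_width: 0.06
t: 22.25
position: [0.6307, -0.2146, 0.035]
tcp_rot: [179.9, -0.1, 12.6]
force: [-1.0, -0.5, -1.0]
grip_width: 0.06
```

View pics/f5.png

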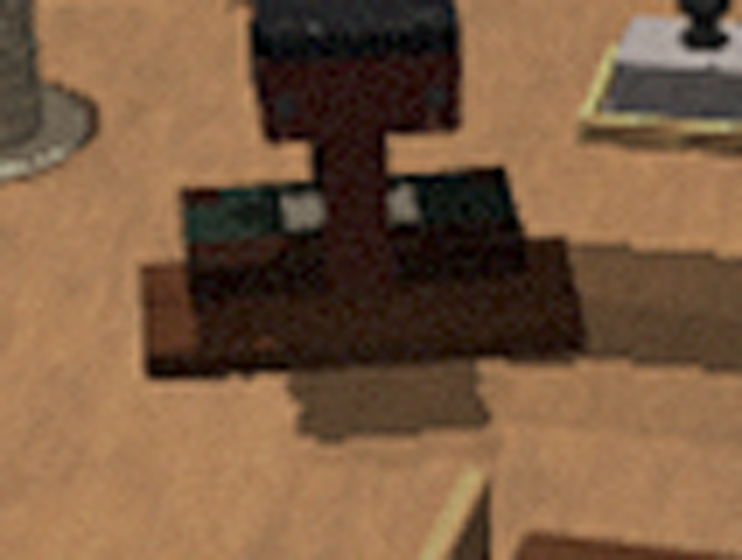

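```bash
python3 -m handwheel '[[[0,0,-0.03],0,50],[[0,0,-0.04],0,50],[[0,0,-0.03],0,50],[[0,0,0],0,50]]'; python3 d.py .4495 .377 .135 15
```

```text
t: 22.8
position: [0.6314, -0.2148, 0.1363]
tcp_rot: [179.9, -0.2, 12.6]
force: [0.5, -0.3, -0.4]
grip_width: 0.0599
t 22.8 pos [ 0.6314 -0.2148  0.1363] rot [179.86  -0.24  12.62] w 0.0599 F [ 0.5 -0.3 -0.4] q [ 21.  32. -10.  90.   6.  58. -68.]
now shift [-4.820e-02 -6.173e-01 -4.000e-04] n 9.9
after turn shift [-0.0225 -0.6187  0.0013] n 9.9
turn -2.4
```

```bash
python3 -m handwheel '[[[-0.002,-0.02,0],0,50],[[-0.003,-0.04,0],0,50],[[-0.004,-0.048,0],0,50],[[-0.004,-0.048,0],0,50],[[-0.004,-0.048,0],0,50]]'; python3 -m handwheel '[[[-0.004,-0.048,0],0,50],[[-0.004,-0.048,0],0,50],[[-0.004,-0.048,0],0,50],[[-0.004,-0.048,0],0,50],[[-0.004,-0.048,0],0,50]]';python3 -m handwheel '[[[-0.004,-0.048,0],0,50],[[-0.003,-0.048,0],0,50],[[-0.003,-0.04,0],0,50],[[-0.001,-0.025,0],0,50],[[0,-0.01,0],0,50]]'; python3 -m handwheel '[[[0,0,0],-2.4,50],[[0,0,0],0,50],[[0,0,0],0,50]]'; python3 d.py .4495 .377 .06 15
```

```text
t: 23.42
position: [0.5662, -0.0161, 0.1319]
tcp_rot: [-179.9, 0.2, 12.7]
force: [-0.3, -0.6, 0.1]
grip_width: 0.06
t: 24.05
position: [0.4938, 0.2126, 0.1321]
tcp_rot: [180.0, 0.2, 12.7]
force: [0.0, 0.3, -1.0]
grip_width: 0.0595
t: 24.68
position: [0.4457, 0.3768, 0.1321]
tcp_rot: [180.0, 0.2, 12.8]
force: [-1.1, -0.0, -0.6]
grip_width: 0.06
t: 25.05
position: [0.4492, 0.374, 0.1336]
tcp_rot: [180.0, 0.0, 14.9]
force: [-0.1, 0.3, -0.0]
grip_width: 0.0595
t 25.05 pos [0.4492 0.374  0.1336] rot [179.97   0.    14.91] w 0.0595 F [-0.1  0.3 -0. ] q [ -30.   26.  -19.  102.   10.   54. -129.]
now shift [ 0.0011 -0.0029  0.0736] n 1.2
after turn shift [ 0.0011 -0.0029  0.0736] n 1.2
turn -0.1
```

```bash
python3 -m handwheel '[[[0.0005,-0.002,0.03],0,50],[[0,0,0.03],0,50],[[0,0,0.02],0,50],[[0,0,0],0,50],[[0,0,0],0,50]]'; python3 d.py .4495 .377 .0067 15
python3 - <<'E'
from h import *
b=snap('side');crop(b,265,310,133,100,6,'f6')
c=np.array([.4495,.377]);y=np.radians(15);R=np.array([[np.cos(y),-np.sin(y)],[np.sin(y),np.cos(y)]])
def box(l,w,z,c=c): return [list(c+R@np.array(p))+[z] for p in[(l/2,w/2),(l/2,-w/2),(-l/2,-w/2),(-l/2,w/2)]]
for l,w,z in((.140,.082,.029),(.134,.076,.003),(.118,.060,.019)):
    print(z,((proj('side',box(l,w,z))-[265,310]+.5)*6).round(0).tolist(), ((proj('top',box(l,w,z))-[155,205]+.5)*6).round(0).tolist())
E
```

```text
t: 25.68
position: [0.4492, 0.3774, 0.0545]
tcp_rot: [-180.0, -0.1, 15.0]
force: [0.2, -0.4, -0.4]
grip_width: 0.0602
t 25.675 pos [0.4492 0.3774 0.0545] rot [-1.7997e+02 -5.0000e-02  1.4990e+01] w 0.0602 F [ 0.2 -0.4 -0.4] q [ -32.   32.  -18.  105.   13.   45. -131.]
now shift [0.0002 0.0005 0.0478] n 0.8
after turn shift [0.0002 0.0004 0.0478] n 0.8
turn -0.0
0.029 [[208.0, 551.0], [159.0, 321.0], [656.0, 252.0], [742.0, 470.0]] [[51.0, 225.0], [225.0, 178.0], [299.0, 476.0], [124.0, 523.0]]
0.003 [[219.0, 610.0], [174.0, 396.0], [644.0, 329.0], [721.0, 533.0]] [[80.0, 233.0], [237.0, 190.0], [307.0, 469.0], [148.0, 512.0]]
0.019 [[244.0, 538.0], [206.0, 371.0], [626.0, 311.0], [687.0, 472.0]] [[88.0, 243.0], [214.0, 209.0], [276.0, 458.0], [149.0, 492.0]]
```

View pics/f6.png

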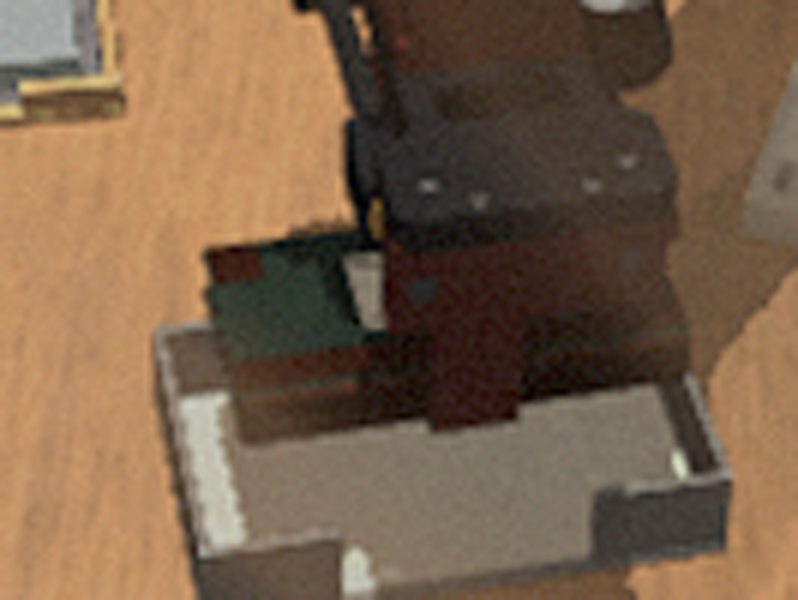

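```bash
python3 -m handwheel '[[[0.001,0.0005,0.018],0,50],[[0,0,0.012],0,50],[[0,0,0.008],0,50],[[0,0,0],0,50],[[0,0,0],0,50]]'; python3 d.py .4505 .377 .0067 15
python3 - <<'E'
from h import *
b=snap('side');crop(b,265,310,133,100,6,'f7')
E
```

```text
t: 26.35
position: [0.4497, 0.3773, 0.0157]
tcp_rot: [-180.0, -0.0, 15.0]
force: [-0.3, 0.5, -1.7]
grip_width: 0.0601
t 26.35 pos [0.4497 0.3773 0.0157] rot [-1.7999e+02 -1.0000e-02  1.5030e+01] w 0.0601 F [-0.3  0.5 -1.7] q [ -32.   35.  -17.  106.   15.   41. -132.]
now shift [0.0007 0.0005 0.009 ] n 0.1
after turn shift [0.0007 0.0005 0.009 ] n 0.1
turn 0.0
```

View pics/f7.png

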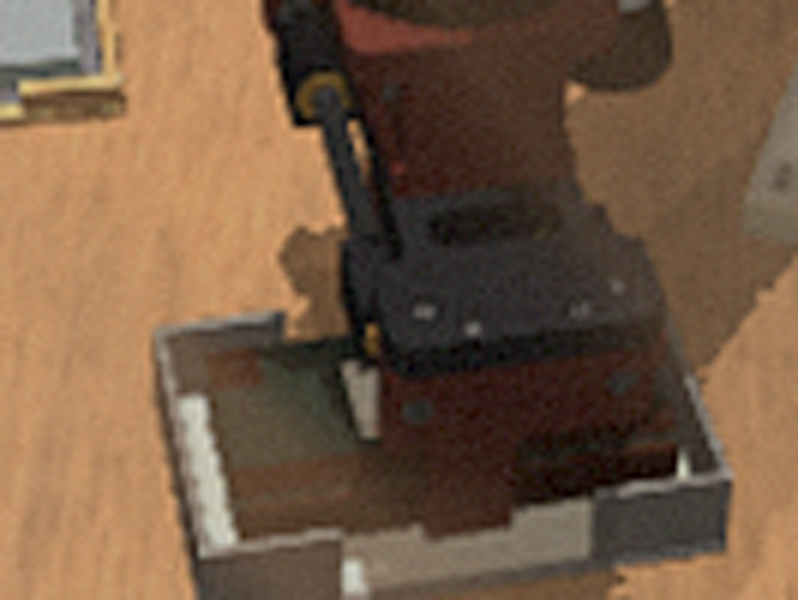

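```bash
python3 -m handwheel '[[[0,0,0.004],0,50],[[0,0,0.002],0,50],[[0,0,0],0,50]]'; python3 -m handwheel '[[[0,0,0.001],0,50],[[0,0,0.001],0,50],[[0,0,0],0,50]]';python3 -m handwheel '[[[0,0,0.001],0,50],[[0,0,0],0,50],[[0,0,0],0,50]]'
```

```text
t: 26.78
position: [0.4496, 0.3769, 0.0094]
tcp_rot: [180.0, 0.0, 15.0]
force: [0.0, -1.1, -0.2]
grip_width: 0.0601
t: 27.15
position: [0.4496, 0.377, 0.0076]
tcp_rot: [180.0, 0.0, 15.0]
force: [-0.0, -0.1, -0.5]
grip_width: 0.0599
t: 27.52
position: [0.4497, 0.3771, 0.0067]
tcp_rot: [-180.0, -0.0, 15.0]
force: [0.7, -0.5, -0.3]
grip_width: 0.0599
```

```bash
python3 -m handwheel '[[[0,0,0.0005],0,50],[[0,0,0],0,50],[[0,0,0],0,50]]'
```

```text
t: 27.9
position: [0.4497, 0.3771, 0.0067]
tcp_rot: [180.0, -0.0, 15.0]
force: [-1.8, -1.3, 5.5]
grip_width: 0.0601
```

Contact with the floor; release.

```bash
python3 -m handwheel '[[[0,0,-0.0005],0,50],[[0,0,0],0,72],[[0,0,0],0,80],[[0,0,0],0,80],[[0,0,0],0,80]]'; python3 -m handwheel '[[[0,0,0],0,80],[[0,0,-0.01],0,80],[[0,0,-0.03],0,80],[[0,0,-0.05],0,80],[[0,0,-0.05],0,80]]'; python3 d.py .628 -.2145 .14 11.5;  python3 - <<'E'
from h import *
b=snap('side');crop(b,265,310,133,100,6,'g0')
E
```

```text
t: 28.52
position: [0.4497, 0.3771, 0.0066]
tcp_rot: [180.0, 0.0, 15.0]
force: [0.6, -0.1, 0.3]
grip_width: 0.0703
t: 29.15
position: [0.4495, 0.377, 0.1487]
tcp_rot: [-180.0, 0.0, 15.0]
force: [0.6, 0.2, 0.7]
grip_width: 0.0704
t 29.15 pos [0.4495 0.377  0.1487] rot [-179.99    0.     15.03] w 0.0704 F [0.6 0.2 0.7] q [ -30.   25.  -20.  101.   10.   56. -129.]
now shift [0.019  0.6176 0.0086] n 9.9
after turn shift [0.057  0.6152 0.0087] n 9.9
turn 3.5
```

View pics/g0.png

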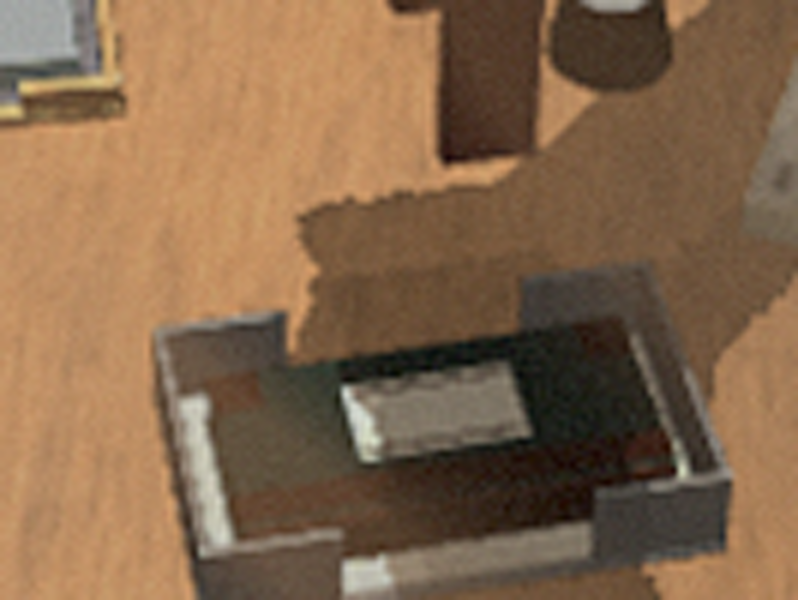

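Run:
```python
from m import *
a=snap('top','top4');b=snap('side','side4')
cv2.imwrite('pics/g1.png',cv2.resize(a[165:235,370:434],None,fx=8,fy=8,interpolation=cv2.INTER_CUBIC))
crop(b,240,180,76,57,10,'g2')
cv2.imwrite('pics/g3.png',cv2.resize(a[205:295,290:345],None,fx=6,fy=6,interpolation=cv2.INTER_CUBIC))
crop(b,275,220,110,70,7,'g4')
```

```text
(no output)
```

View pics/g1.png

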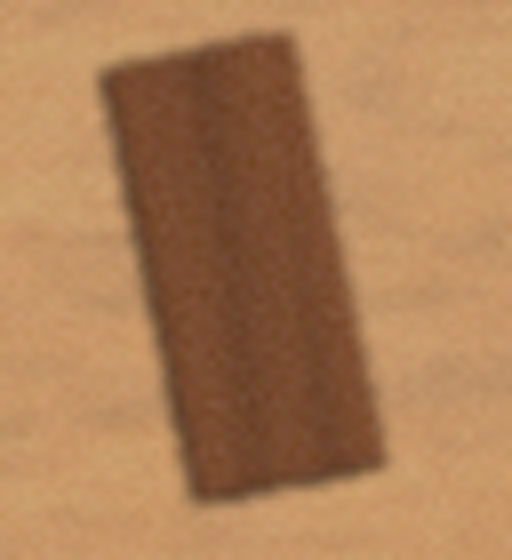

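View pics/g2.png

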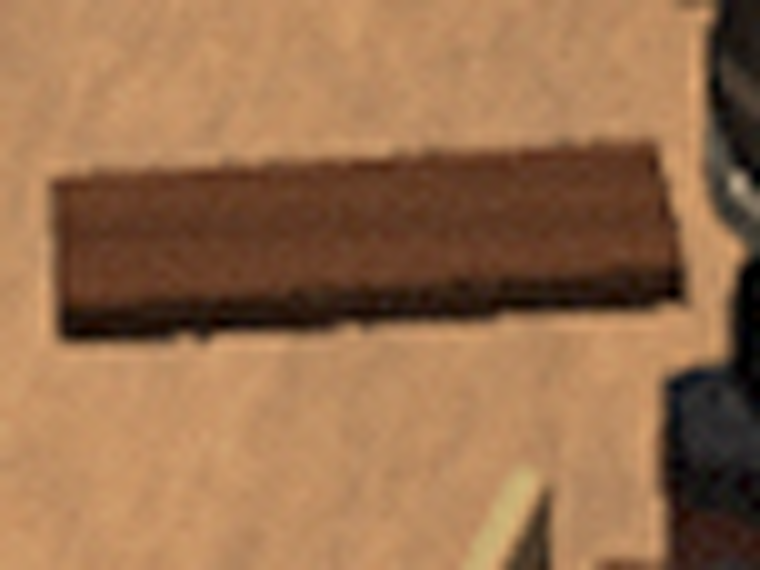

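View pics/g3.png

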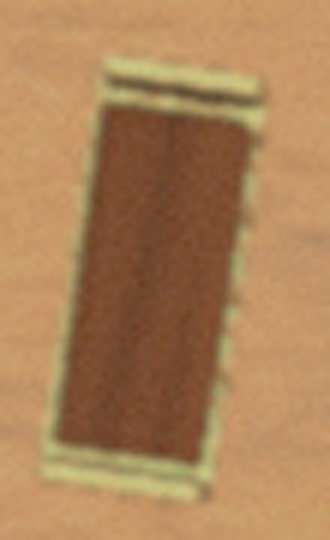

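View pics/g4.png

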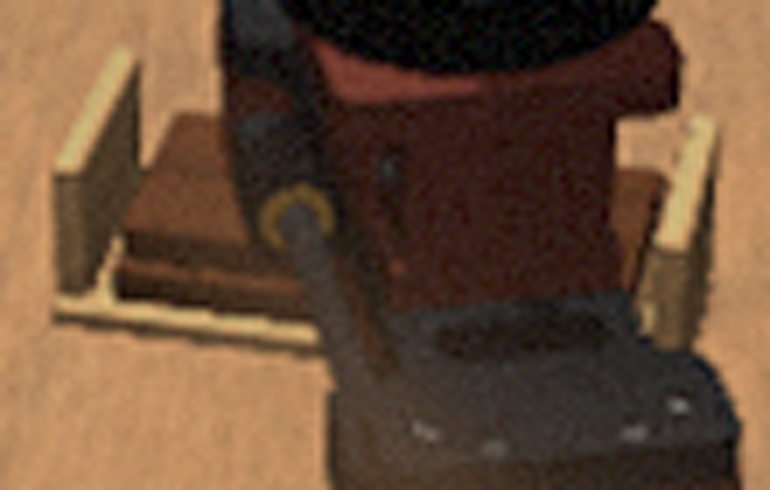

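```bash
python3 d.py .628 -.215 .14 11.4; python3 -m handwheel '[[[0.000,0.02,0],0,100],[[0.001,0.04,0],0,100],[[0.0015,0.048,0],0,100],[[0.0015,0.048,0],0,100],[[0.0015,0.048,0],0,100]]'; python3 -m handwheel '[[[0.0015,0.048,0],0,100],[[0.0015,0.048,0],0,100],[[0.0015,0.048,0],0,100],[[0.0015,0.048,0],0,100],[[0.0015,0.048,0],0,100]]';python3 -m handwheel '[[[0.0015,0.048,0],0,100],[[0.0015,0.048,0],0,100],[[0.001,0.04,0],0,100],[[0.001,0.025,0],0,100],[[0.001,0.011,0],0,100]]'; python3 -m handwheel '[[[0,0,0],3.6,100],[[0,0,0.03],0,100],[[0,0,0],0,100]]'; python3 d.py .628 -.215 .04 11.4
```

```text
t 29.3 pos [0.4511 0.3785 0.1504] rot [-179.85   -0.33   15.01] w 0.0701 F [ 0.  -0.1 -0.6] q [ -30.   25.  -20.  101.   10.   55. -129.]
now shift [0.0171 0.6191 0.0088] n 9.9
after turn shift [0.0561 0.6167 0.0104] n 9.9
turn 3.6
t: 29.92
position: [0.5073, 0.1779, 0.1451]
tcp_rot: [179.9, 0.2, 15.0]
force: [1.3, -0.2, 0.9]
grip_width: 0.0876
t: 30.55
position: [0.5759, -0.0516, 0.145]
tcp_rot: [-180.0, 0.2, 15.0]
force: [0.8, 0.7, 0.1]
grip_width: 0.0875
t: 31.18
position: [0.6258, -0.2159, 0.1447]
tcp_rot: [-180.0, 0.2, 14.8]
force: [-0.5, -0.4, -0.1]
grip_width: 0.0877
t: 31.55
position: [0.6253, -0.2119, 0.1138]
tcp_rot: [-179.8, 0.3, 11.5]
force: [0.6, 0.2, -0.3]
grip_width: 0.0873
t 31.55 pos [ 0.6253 -0.2119  0.1138] rot [-179.83    0.3    11.48] w 0.0873 F [ 0.6  0.2 -0.3] q [ 20.  33.  -9.  92.   6.  56. -69.]
now shift [0.0024 0.0038 0.0738] n 1.2
after turn shift [0.0021 0.0036 0.0738] n 1.2
turn 0.1
```

```bash
python3 -m handwheel '[[[0.0005,0.002,0.03],0,100],[[0,0,0.03],0,100],[[0,0,0.018],0,100],[[0,0,0],0,100],[[0,0,0],0,100]]'; python3 d.py .628 -.215 .006 11.4
python3 - <<'E'
from h import *
b=snap('side');crop(b,225,160,106,80,7,'g5')
E
```

```text
t: 32.17
position: [0.6293, -0.2149, 0.0399]
tcp_rot: [180.0, -0.1, 11.4]
force: [0.4, -0.6, 0.2]
grip_width: 0.0878
t 32.175 pos [ 0.6293 -0.2149  0.0399] rot [ 1.7996e+02 -8.0000e-02  1.1430e+01] w 0.0878 F [ 0.4 -0.6  0.2] q [ 20.  38.  -8.  94.   7.  48. -69.]
now shift [-0.0014 -0.0002  0.0339] n 0.5
after turn shift [-0.0013 -0.0002  0.0339] n 0.5
turn 0.0
```

View pics/g5.png

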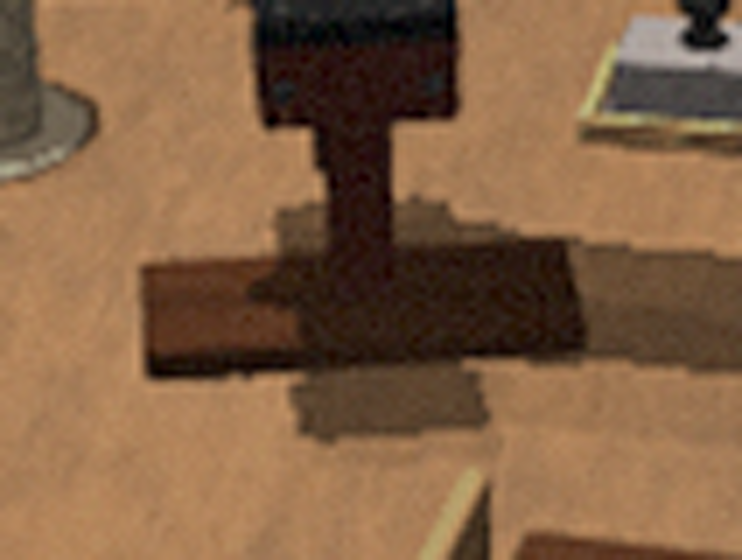

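```bash
python3 -m handwheel '[[[-0.001,0,0.015],0,100],[[0,0,0.008],0,100],[[0,0,0.003],0,100],[[0,0,0],0,100],[[0,0,0],0,100]]'; python3 -m handwheel '[[[0,0,0.004],0,100],[[0,0,0.002],0,100],[[0,0,0],0,100]]';python3 d.py .628 -.215 .005 11.4
```

```text
t: 32.85
position: [0.6278, -0.215, 0.0129]
tcp_rot: [180.0, -0.0, 11.4]
force: [0.2, 0.2, -0.3]
grip_width: 0.0878
t: 33.22
position: [0.6275, -0.2149, 0.0064]
tcp_rot: [-180.0, 0.0, 11.4]
force: [-0.6, 0.3, -0.1]
grip_width: 0.0878
t 33.225 pos [ 0.6275 -0.2149  0.0064] rot [-1.7999e+02  2.0000e-02  1.1430e+01] w 0.0878 F [-0.6  0.3 -0.1] q [ 20.  41.  -8.  95.   7.  45. -70.]
now shift [0.0005 0.0002 0.0014] n 0.0
after turn shift [0.0005 0.0002 0.0014] n 0.0
turn 0.0
```

```bash
python3 -m handwheel '[[[0,0,0.002],0,100],[[0,0,0],0,90],[[0,0,0],0,80],[[0,0,0],0,65],[[0,0,0],0,60]]' 35; python3 -m handwheel '[[[0,0,0],0,60],[[0,0,0],0,60],[[0,0,-0.01],0,60],[[0,0,-0.03],0,60],[[0,0,0],0,60]]'; python3 d.py .479 .0185 .1 -8.7
python3 - <<'E'
from h import *
b=snap('side');crop(b,225,130,106,80,7,'g6')
E
```

```text
t: 33.85
position: [0.6277, -0.2151, 0.0047]
tcp_rot: [180.0, -0.0, 11.4]
force: [0.0, -0.4, 0.2]
grip_width: 0.0678
t: 34.48
position: [0.6295, -0.2153, 0.0474]
tcp_rot: [179.9, -0.2, 11.4]
force: [0.1, -0.5, -1.4]
grip_width: 0.0675
t 34.475 pos [ 0.6295 -0.2153  0.0474] rot [179.89  -0.24  11.42] w 0.0675 F [ 0.1 -0.5 -1.4] q [ 20.  38.  -8.  94.   7.  49. -69.]
now shift [-0.101  -0.2589 -0.0535] n 4.5
after turn shift [-0.1841 -0.2084 -0.0526] n 4.5
turn 20.1
```

View pics/g6.png

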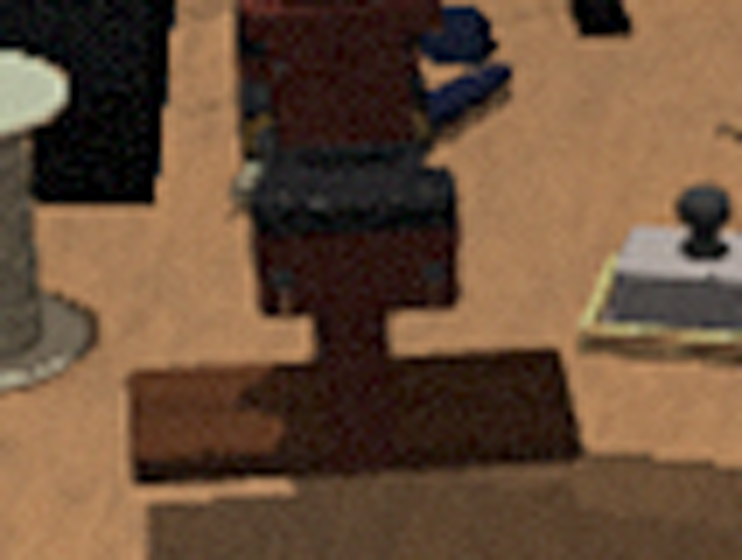

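```bash
python3 -m handwheel '[[[0,0,-0.04],0,60],[[0,0,-0.04],0,60],[[-0.01,-0.025,0],0,60],[[-0.015,-0.04,0],0,60],[[-0.018,-0.045,0],0,60]]'; python3 -m handwheel '[[[-0.018,-0.045,0],0,60],[[-0.018,-0.045,0],0,60],[[-0.014,-0.036,0],0,60],[[-0.008,-0.022,0],0,60],[[0,0,0],0,60]]';python3 -m handwheel '[[[0,0,0],7,60],[[0,0,0],7,60],[[0,0,0],6,60],[[0,0,0],0,60],[[0,0,0],0,60]]';python3 d.py .479 .0185 .08 -8.7
python3 - <<'E'
from h import *
b=snap('side');crop(b,265,180,133,100,6,'g7')
c=np.array([.479,.0185]);y=np.radians(-8.7);R=np.array([[np.cos(y),-np.sin(y)],[np.sin(y),np.cos(y)]])
def box(l,w,z,c=c): return [list(c+R@np.array(p))+[z] for p in[(l/2,w/2),(l/2,-w/2),(-l/2,-w/2),(-l/2,w/2)]]
for l,w,z in((.156,.068,.036),(.192,.080,.056),(.172,.08,.056)):
    print(z,((proj('side',box(l,w,z))-[230,150]+.5)*5).round(0).tolist(), ((proj('top',box(l,w,z))-[290,205]+.5)*6).round(0).tolist())
E
```

```text
t: 35.15
position: [0.5624, -0.1149, 0.1236]
tcp_rot: [-180.0, 0.1, 11.4]
force: [0.6, 1.5, -0.9]
grip_width: 0.0678
t: 35.78
position: [0.4763, 0.0193, 0.1241]
tcp_rot: [-180.0, 0.1, 11.6]
force: [1.1, -0.2, -1.4]
grip_width: 0.0676
t: 36.4
position: [0.4776, 0.0173, 0.1244]
tcp_rot: [180.0, 0.0, -8.5]
force: [0.3, 0.2, -1.2]
grip_width: 0.0675
t 36.4 pos [0.4776 0.0173 0.1244] rot [ 1.7999e+02  2.0000e-02 -8.4800e+00] w 0.0675 F [ 0.3  0.2 -1.2] q [   1.   17.  -10.  117.    4.   47. -110.]
now shift [ 0.0012 -0.0014  0.0444] n 0.7
after turn shift [ 0.0012 -0.0014  0.0444] n 0.7
turn 0.2
0.036 [[311.0, 512.0], [351.0, 428.0], [703.0, 470.0], [679.0, 558.0]] [[104.0, 100.0], [253.0, 122.0], [202.0, 465.0], [52.0, 442.0]]
0.056 [[264.0, 474.0], [314.0, 377.0], [750.0, 428.0], [724.0, 531.0]] [[95.0, 53.0], [273.0, 80.0], [209.0, 509.0], [30.0, 482.0]]
0.056 [[287.0, 477.0], [336.0, 380.0], [726.0, 426.0], [699.0, 528.0]] [[92.0, 75.0], [270.0, 102.0], [213.0, 487.0], [33.0, 459.0]]
```

View pics/g7.png

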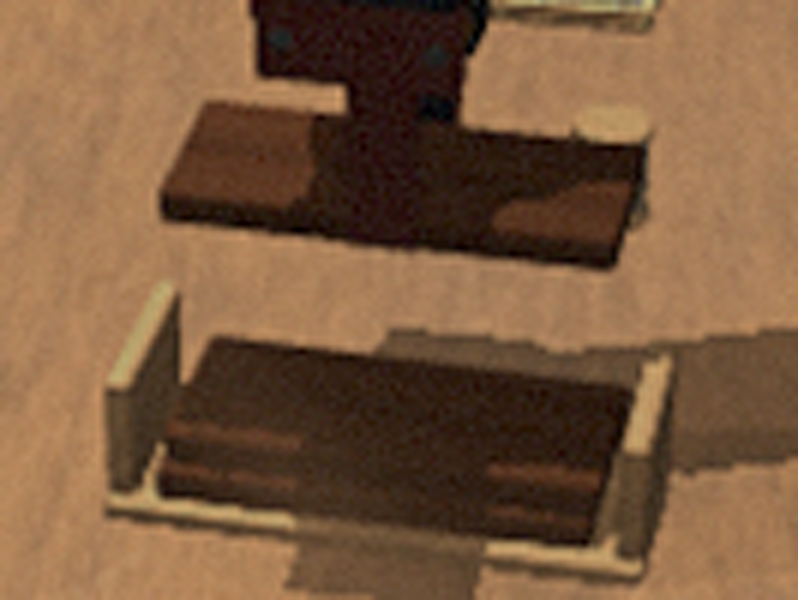

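```bash
python3 -m handwheel '[[[0.001,-0.001,0.025],0.2,60],[[0,0,0.018],0,60],[[0,0,0.008],0,60],[[0,0,0],0,60],[[0,0,0],0,60]]';python3 d.py .479 .0185 .0407 -8.7
python3 - <<'E'
from h import *
b=snap('side');crop(b,265,180,133,100,6,'g8')
a=snap('top');cv2.imwrite('pics/g9.png',cv2.resize(a[195:300,270:365],None,fx=5,fy=5,interpolation=cv2.INTER_CUBIC))
E
```

```text
t: 37.08
position: [0.4791, 0.0187, 0.0742]
tcp_rot: [-180.0, -0.1, -8.8]
force: [-0.6, 0.6, -1.1]
grip_width: 0.068
t 37.075 pos [0.4791 0.0187 0.0742] rot [-1.7999e+02 -5.0000e-02 -8.7600e+00] w 0.068 F [-0.6  0.6 -1.1] q [  -0.   21.  -10.  119.    5.   40. -112.]
now shift [-0.0001  0.0003  0.0335] n 0.5
after turn shift [-0.0001  0.0003  0.0335] n 0.5
turn -0.1
```

View pics/g8.png

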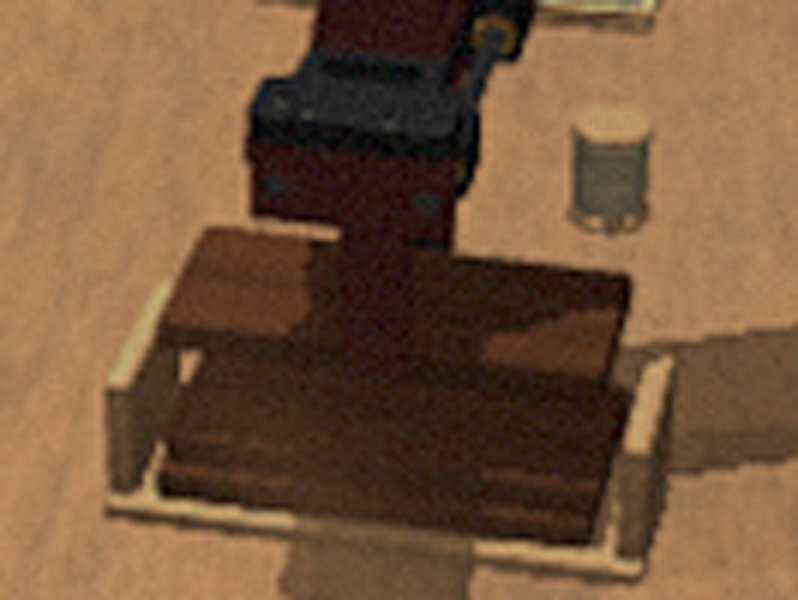

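View pics/g9.png

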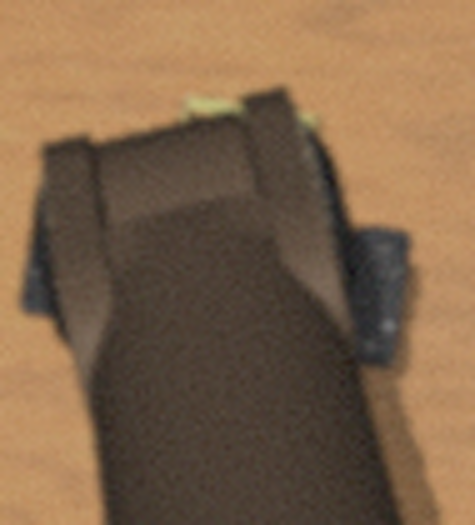

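Run:
```python
from h import *
c=np.array([.479,.0185]);y=np.radians(-8.7);R=np.array([[np.cos(y),-np.sin(y)],[np.sin(y),np.cos(y)]])
def box(l,w,z,c=c): return [list(c+R@np.array(p))+[z] for p in[(l/2,w/2),(l/2,-w/2),(-l/2,-w/2),(-l/2,w/2)]]
for l,w,z in((.156,.068,.036),(.156,.068,.0835)):
    print(z,((proj('side',box(l,w,z))-[265,180]+.5)*6).round(0).tolist())
```

```text
0.036 [[163.0, 434.0], [211.0, 333.0], [634.0, 384.0], [605.0, 490.0]]
0.0835 [[159.0, 318.0], [209.0, 221.0], [641.0, 270.0], [611.0, 372.0]]
```

```bash
python3 -m handwheel '[[[0,0,0.012],0,60],[[0,0,0.010],0,60],[[0,0,0.004],0,60],[[0,0,0],0,60],[[0,0,0],0,60]]';python3 -m handwheel '[[[0,0,0.003],0,60],[[0,0,0.001],0,60],[[0,0,0],0,60]]'
```

```text
t: 37.8
position: [0.4788, 0.0188, 0.0477]
tcp_rot: [-180.0, -0.0, -8.8]
force: [0.3, -0.0, -1.9]
grip_width: 0.0677
t: 38.17
position: [0.4786, 0.0187, 0.0436]
tcp_rot: [180.0, 0.0, -8.8]
force: [-0.5, 0.4, -1.6]
grip_width: 0.0678
```

```bash
python3 -m handwheel '[[[0,0,0.002],0,60],[[0,0,0],0,60],[[0,0,0],0,60]]';python3 -m handwheel '[[[0,0,0.001],0,60],[[0,0,0],0,60],[[0,0,0],0,60]]';python3 -m handwheel '[[[0,0,0.0005],0,60],[[0,0,0],0,60],[[0,0,0],0,60]]'
```

```text
t: 38.55
position: [0.4787, 0.0187, 0.0416]
tcp_rot: [180.0, 0.0, -8.8]
force: [0.3, -0.5, -1.6]
grip_width: 0.0678
t: 38.92
position: [0.4786, 0.0187, 0.0406]
tcp_rot: [180.0, 0.0, -8.8]
force: [0.3, -1.0, -0.9]
grip_width: 0.0678
t: 39.3
position: [0.4787, 0.0187, 0.0406]
tcp_rot: [180.0, -0.0, -8.8]
force: [-2.1, 0.9, 6.1]
grip_width: 0.0679
```

```bash
python3 -m handwheel '[[[0,0,-0.0005],0,60],[[0,0,0],0,85],[[0,0,0],0,95],[[0,0,0],0,95],[[0,0,0],0,95]]'; python3 -m handwheel '[[[0,0,0],0,95],[[0,0,-0.01],0,95],[[0,0,-0.03],0,95],[[0,0,-0.05],0,95],[[0,0,-0.05],0,95]]';python3 -m handwheel '[[[-0.02,0,-0.05],0,95],[[-0.03,0,-0.04],0,95],[[0,0,0],0,95],[[0,0,0],0,95]]'
python3 - <<'E'
from h import *
b=snap('side','side5');crop(b,230,180,160,120,5,'h1');crop(b,210,280,190,142,4,'h2');a=snap('top','top5')
E
```

```text
t: 39.92
position: [0.4787, 0.0187, 0.0406]
tcp_rot: [180.0, 0.0, -8.8]
force: [-0.1, 1.0, 0.1]
grip_width: 0.0833
t: 40.55
position: [0.4783, 0.0188, 0.1827]
tcp_rot: [-180.0, 0.0, -8.8]
force: [0.9, -0.1, -0.8]
grip_width: 0.0834
t: 41.05
position: [0.4292, 0.0262, 0.2707]
tcp_rot: [180.0, -0.0, -8.8]
force: [0.2, 1.3, 0.4]
grip_width: 0.0835
```

View pics/h1.png

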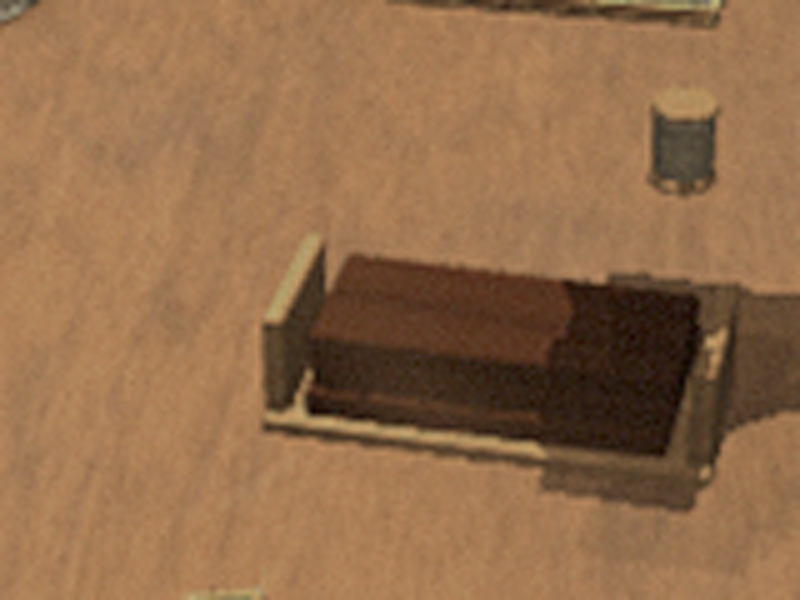

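View pics/side5.png

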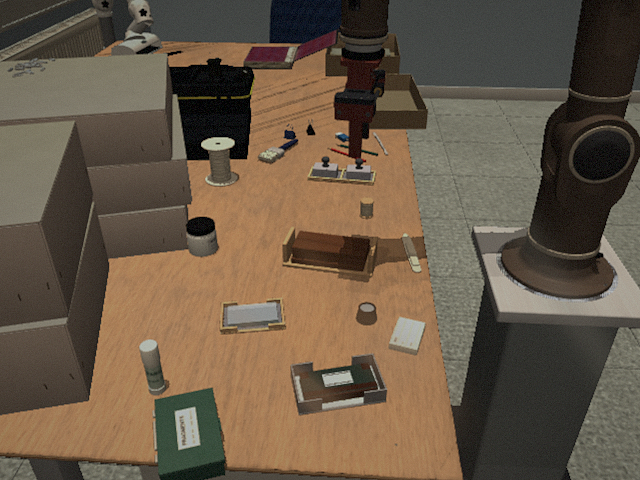

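View pics/top5.png

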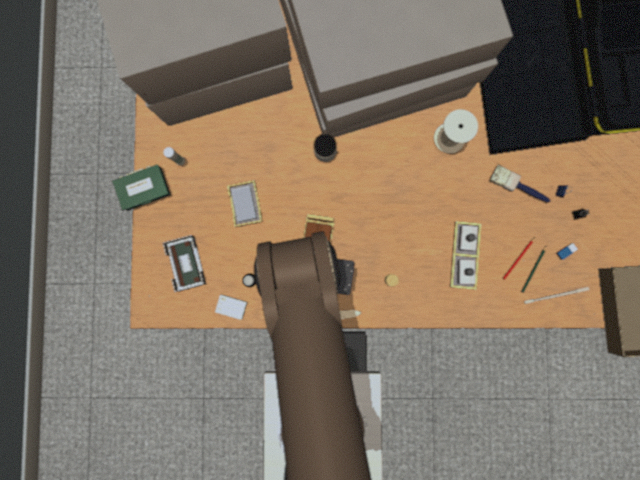

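Run:
```python
from h import *
a=cv2.imread('pics/top5.png');crop(a,430,215,76,80,7,'h3')
```

```text
(no output)
```

View pics/h3.png

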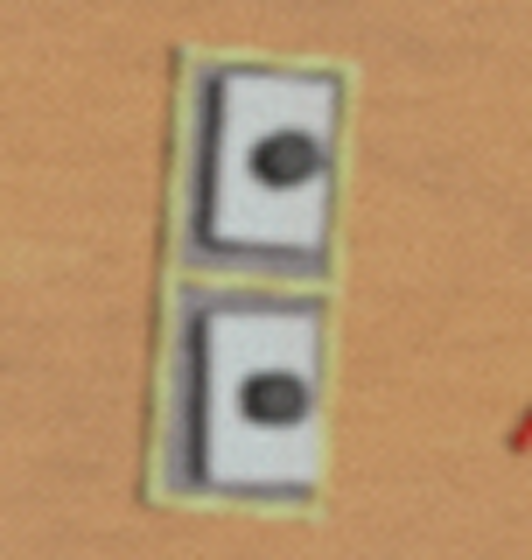

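The top view shows the weight (block centre about (262,398) in the crop) lying in its pocket just like its twin at (275,158). The other three pieces are also in their places, and the loupe and bobbin haven't moved. I'm handing in.

```bash
python3 -m handwheel '[[[0,0,0],0,95],[[0,0,0],0,95],[[0,0,0],0,95],[[0,0,0],0,95]]'; python3 -c "
from plant import r
print(r.finish_job())"
```

```text
t: 41.65
position: [0.4293, 0.0264, 0.2705]
tcp_rot: [180.0, 0.0, -8.8]
force: [0.1, -0.7, -0.9]
grip_width: 0.0834
the job is handed in; nothing more can be done
None
```

I took the pack apart from the top down and handed the job in at about 41.7 s. The system gave no verdict, so everything below comes from my own checks.

- **Placing:** I lowered the weight (held by its knob), the plate, the notebook and the board one at a time. I kept going until the force reading showed each one touching its floor, at the expected height to within about 0.5 mm, and only then let go. The weight pressed down with about 21 N at contact, the other three with 8 N or less.
- **Final pictures:**
  - **Weight:** in the empty pocket, lying like its twin.
  - **Plate:** flat inside its tray.
  - **Notebook:** label up inside the box base.
  - **Board:** square on the pile between the cheeks.
  - **Loupe and bobbin:** they look unmoved.
  - **Arm:** clear of everything.
- **Disagreements:** for the caddy pocket, plate tray, box base and crib, the two cameras differed by about 5 to 8 mm in y. I used values closer to the top camera and checked the tray, box and crib against corners in the side view, where they matched to about 2 to 3 mm.
- **Not checked:** I did not measure the final centre offsets numerically. In the last top picture the arm hid most of the crib, so the board was checked from the side view only.

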